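# Clear the tea glass off the caddy lid and switch on the game lamp

### The job

Someone left the empty tea glass on the caddy's clear lid: stand it upright, whole foot on the empty coaster, setting it down rather than dropping it. Then lift the lid well open, flip the toggle underneath all the way over to the robot's left to switch on the game lamp, and lower the lid again, gently and fully shut. Leave the dice, dice cup, teaspoon, sugar bowl and remote control where they are.

Things in the scene. Friction and masses are not known exactly. Their poses are not given: they have to be found in the camera images.
- caddy: Fixed wooden caddy of three stacked tiers, 180 x 180 mm, 156 mm high to the rim. Origin: centre of its underside on the table; x axis from its front (robot side) to its back, y to the left, z up. The lower tiers are not used. The top tier is a tray under the clear lid: walls 8 mm, inside 164 x 164 mm, 64 mm deep (floor 92 mm above the table).
- switch_top (a point): Centre of the top face of the black switch block in the top tier, 45 (x) x 60 (y) x 14 mm, at caddy x = -30 mm, y = 0, 106 mm above the table. Behind it lies a fixed blue card deck, 60 x 90 mm, 16 mm high, centred at caddy x = +45 mm.
- lid (a joint): Angle of the clear acrylic lid in rad: 0 shut, 1.57 upright, 1.9 the stop. A 180 x 180 x 6 mm sheet, 0.24 kg, hinged along the caddy's back (+x) rim; its front edge rises and swings away from the robot. The stiff hinge keeps it wherever it is left; up to 4 N at the handle moves it. Top face 162.5 mm above the table when shut.
- lid_handle (a point): Middle of the black bar handle on the lid: a round bar 11 mm thick, 90 mm long, parallel to the caddy's y axis, 35 mm above the lid's top face and 30 mm behind its front edge, on two 8 mm thick posts 38 mm either side of the middle. With the lid shut it lies 197.5 mm above the table, 150 mm in front of and 41 mm above the hinge line. Axes turn with the lid.
- lid_hinge (a point): Middle of the lid's hinge line, which runs along the caddy's y axis at the back rim (x = +90 mm, 156.5 mm above the table). Its axes turn with the lid.
- toggle (a joint): Angle of the switch's toggle in rad: 0 leaning right (off), 0.55 upright, 1.1 leaning left (on, the stop). It swings from the caddy's -y side to its +y side and stays where it is left; about 1.5 N at the tip moves it. It may start up to 0.12 from off.
- toggle_tip (a point): Centre of the red ball, 16 mm across, at the end of the toggle, a 9 mm steel stick; it is 42 mm from its pivot, which lies 105 mm above the table at caddy x = -30 mm, y = 0. At either end of the swing the ball's centre is about 141 mm above the table and 22 mm to the side.
- glass_mid (a point): Middle of the empty tea glass, half-way up on its axis: a cut-glass tumbler with gilt bands, 80 mm high, 54 mm across the rim, 47 mm at 15 mm above the foot, 48 mm at the foot, wall 3 mm, 0.12 kg. It starts upright on the back half of the lid; its z axis points to its mouth. Its body is tea_glass.
- tea_glass: The tea glass again, origin at the centre of its underside, 40 mm below point glass_mid.
- coaster_free_top (a point): Centre of the top face of the empty coaster: fixed round ceramic disc, white with a blue ring, 100 mm across, 8 mm thick, on the table.
- coaster_used_top (a point): The same for the other coaster, which looks alike but has the dice cup standing on it. Which of the two is left or right of the caddy varies.
- dice_cup: Black dice cup, 72 mm across the rim, 85 mm high, standing on the used coaster; origin at the centre of its underside. Not to be moved.
- die0: Orange die, 16 mm, on the table near the caddy; origin under its centre. Not to be moved.
- die1: Orange die, 16 mm, as die0. Not to be moved.
- die2: Orange die, 16 mm, as die0. Not to be moved.
- teaspoon: Steel teaspoon, 135 mm long, lying on the table; x axis along it. Not to be moved.
- sugar_bowl: White lidded sugar bowl with a gilt band, 84 mm across, 70 mm high; origin under its centre. Not to be moved.
- remote: Black remote control, 45 x 150 x 18 mm, lying on the table; origin under its centre. Not to be moved.
There are look-alikes about, which are no part of the job. Of the things like the tea_glass, leave any that is green; of the rest the larger one is meant.

How it is judged:
By the outcome, as a careful person would: the job done as asked, in the order asked, and still so for the second after the job is handed in, with the robot touching nothing.
It also fails if it takes over 72 s, if anything falls off the work surface, if the arm or the gripper's body presses on something with over 40 N, if the wrist force passes 120 N, or if a joint passes its speed limit or range.

### The arm

A 6-joint arm with a two-finger parallel gripper is mounted at the origin on the work surface. World frame = base frame: x ahead of the robot, y to its left, z up, the work surface at z = 0. Lengths are in m, angles in rad, forces in N, time in s.
With the tool pointing down it reaches from about 0.4 to 0.825 m from the base axis. Payload 7 kg.
Tool frame: the origin (TCP) lies at the very end of the fingers, on their centre line; the grasp point (between the pads) lies 19 mm behind it; x points along the fingers, y is the direction in which the jaws open and shut, and the axes are right-handed (so a half turn about x gives the same grasp; the last joint's range is limited). The gripper opens to 88 mm and grips with 3 to 60 N. Pads are 19 mm wide; open, the fingers measure 130 mm over their backs; the gripper's body (78 mm by 193 mm) begins 47 mm behind the grasp point.
Start: joints at [-0.967, 0.359, 0.012, 0, -1.224, -0.288], TCP at [0.21, -0.642, 0.194] pointing down, gripper open.
Joint ranges: [-3.07, 3.07], [-1.43, 2.12], [-1.02, 1.25], [-3.03, 1.67], [-3.05, -0], [-3.03, 3.03]. Speed limits (rad/s): [2.39, 2.39, 3.01, 3.14, 3.14, 3.14].

### API

Orientations are given as [roll, pitch, yaw] about the fixed x, y, z axes, in that order (R = Rz(yaw) Ry(pitch) Rx(roll)).
In Python, from station import arm, cams gives the robot as it stands. The module is installed in compiled form; this text tells all that it offers.
- The arm moves only by the tool carry_out, never from a script. Its argument "deltas" is a list of rows, each a list of 6 numbers: the shift along the tool's x, y, z in units of 0.04 m (1.0 is 0.04 m), then the turn, a rotation vector about the tool's x, y, z in units of 4 degrees (1.0 is 4 degrees). In form: [[tx, ty, tz, ax, ay, az], ...]. A call has 1 to 5 rows; each row shifts and turns the pose as measured when the row begins, along the tool's axes as they then stand; what a row does not reach is not made up. A row lasts 1/10 s, in which the tool goes at most 50 mm and 8.59 degrees, less where a joint would pass 70% of its speed; a pose out of reach is approached as far as the arm can. A call with a number of a shift or a turn outside -1 to 1 is refused whole. A call with a gripper value outside its range is refused whole. "hand" is the closure, from 0 (fully open) to 1 (shut), set as the call begins (left out, the last holds). The fingers move at their own pace and stop on an object; "newtons" is the grip in N (left out, the last holds). Time passes only in rows, so rows that do not move let the fingers close. It gives the time, the measured TCP pose, the force and the opening at its end, in the units of the state.
- arm.get_state(): the state, without advancing time (a new reading comes with each control period).
- cams.grab_frame(name): name is "side" or "top" or "wrist"; returns a dict with "pixels" (480x640x3 uint8, red, green, blue), "fx", "fy", "cx", "cy" (pixels), "k1" (the pictures are not rectified: a ray, as slopes to the right and down, at radius r is drawn at 1 + k1 r^2 times it, then the intrinsics apply), "T" (4x4, takes a point from camera to world coordinates); the wrist camera has in their place "hand_eye" (4x4, takes a point from camera to tool coordinates, whose origin is the TCP and whose axes are the tool frame's). Camera axes: x right, y up, looking along -z (the intrinsics and any distortion apply to the point x, -y, -z); pixel columns grow to the right and rows downward; lengths in m; the calibration is good to about 2 mm. A picture is of the moment at which its call begins: read the wrist's pose just before it. There is no depth.
- arm.job_done(): hands the job in, once; it reports no verdict.
The state is a dict: "t": time; "q": joint angles; "qd": joint speeds; "joint_efforts": joint torques, N m; "eef_pos": TCP position; "ee_rot": TCP orientation; "force": force on the tool from outside, world axes, zero at the start; "moment": the same for the moment, N m; "width": finger opening in m.
Only numpy, scipy, OpenCV 4.12 (cv2) and the standard library are available. Lean on these libraries where they do the work, as an engineer would, in place of code of your own. Each camera call takes 0.05 s, during which the arm holds its last target.

## Working session

There is one attempt and no reset: what is moved stays moved. The work goes in short steps, Python scripts to look and compute and a tool call to move; the robot and the scene stay as the last step left them, time stands still between calls to the robot, and variables do not carry over. Pictures are saved under pics/ and viewed, and the job is handed in when it is done.

Besides the shell and the picture viewer there is one more tool, called after ">>>" in YAML: its name, and indented under it one key for each argument. carry_out: Moves the arm, as the interface text tells. Shifts and turns lie within -1 to 1; 1 stands for 0.04 m of shift or 4 degrees of turn. Its arguments: {"type":"object","properties":{"deltas":{"type":"array","items":{"type":"array","items":{"type":"number","minimum":-1,"maximum":1}}},"hand":{"type":"number"},"newtons":{"type":"number"}},"required":["deltas"]}

```bash
mkdir -p pics; ls; python3 - <<'E'
from station import arm,cams
import cv2,pickle
s=arm.get_state();print(s)
for n in ["side","top","wrist"]:
    f=cams.grab_frame(n)
    cv2.imwrite(f"pics/{n}0.png",f["pixels"][:,:,::-1])
    pickle.dump(f,open(f"pics/{n}0.pkl","wb"))
    print(n,{k:v for k,v in f.items() if k!="pixels"})
E
```

```text
pics
{'t': 0.0, 'q': array([-9.66871337e-01,  3.59375731e-01,  1.10145564e-02, -3.74654889e-04,
       -1.22412598e+00, -2.88082933e-01]), 'qd': array([ 0.00070519,  0.00157261,  0.00025901, -0.00055805, -0.00024584,
       -0.00198848]), 'joint_efforts': array([ 4.38422103e-04, -5.82718134e+01,  2.93053901e+01,  6.99716672e+00,
        6.68471883e-03, -1.82245576e-04]), 'eef_pos': array([ 0.2094422 , -0.64107143,  0.19350628]), 'ee_rot': array([1.65354622, 1.56906919, 1.96926069]), 'force': array([ 0.5774211 , -0.78305572,  0.09255828]), 'moment': array([0.00587742, 0.04608963, 0.00251597]), 'width': 0.08781588963762813}
side {'fx': 539.7831138762261, 'fy': 539.7831138762261, 'cx': 321.59202595932794, 'cy': 240.44980713833232, 'k1': -0.08182874755612632, 'T': array([[-0.92378125,  0.18222498, -0.33678221,  0.19019661],
       [-0.38290821, -0.44667539,  0.80861758,  0.93438816],
       [-0.00308201,  0.87594244,  0.48240579,  0.66778359],
       [ 0.        ,  0.        ,  0.        ,  1.        ]])}
top {'fx': 554.0453616885925, 'fy': 554.0453616885925, 'cx': 323.68971658154123, 'cy': 230.2085929169852, 'k1': -0.014877867041704554, 'T': array([[-0.02318922,  0.99279971, -0.1175202 ,  0.46889431],
       [-0.99972201, -0.02352939, -0.00150781,  0.03047845],
       [-0.00426213,  0.11745256,  0.99306935,  1.18937131],
       [ 0.        ,  0.        ,  0.        ,  1.        ]])}
wrist {'fx': 421.6647571140411, 'fy': 421.6647571140411, 'cx': 320.8819366800369, 'cy': 241.86133453255508, 'k1': -0.05227162129715072, 'hand_eye': array([[ 7.44991586e-04,  3.08639647e-01, -9.51178749e-01,
        -1.90379413e-01],
       [ 9.99999103e-01, -1.28831614e-03,  3.65194744e-04,
        -2.52786824e-04],
       [-1.11270535e-03, -9.51178169e-01, -3.08640330e-01,
        -8.52275837e-02],
       [ 0.00000000e+00,  0.00000000e+00,  0.00000000e+00,
         1.00000000e+00]])}
```

View pics/top0.png

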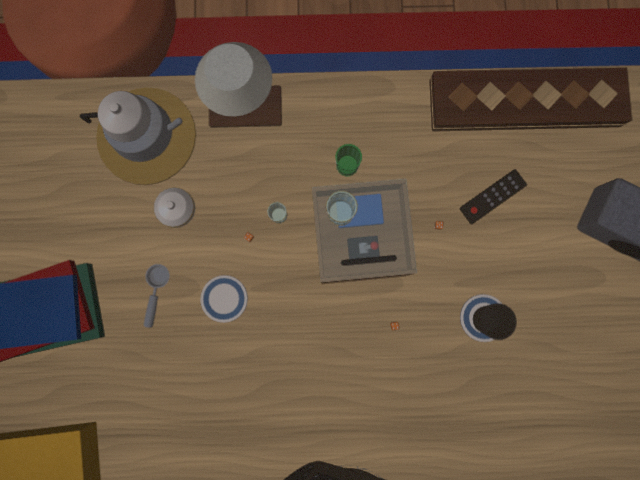

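View pics/side0.png

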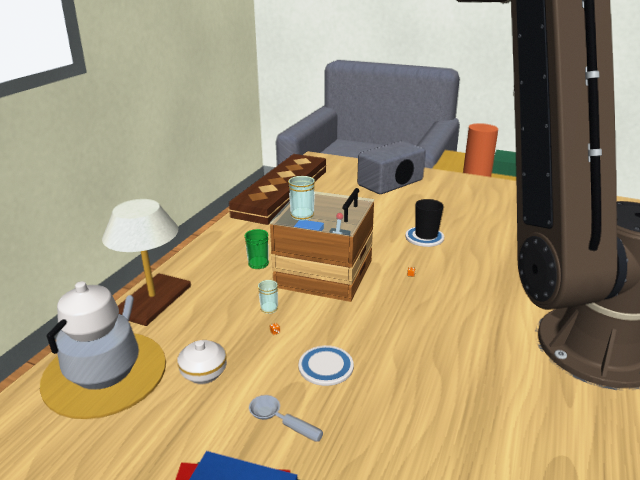

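View pics/wrist0.png

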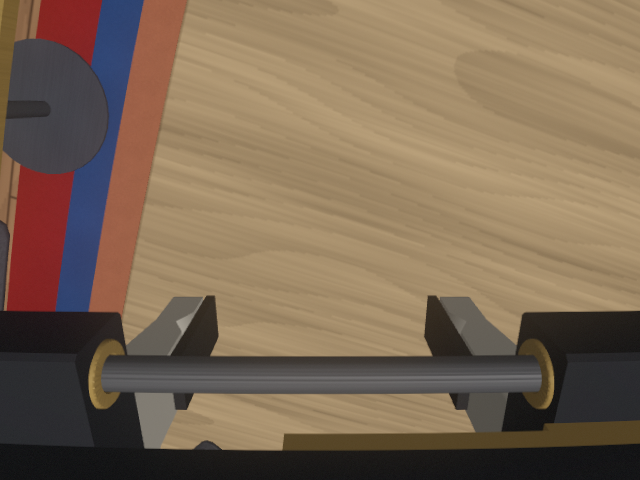

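Top view: the look-alikes are the clear glass on the lid (341,205), a small clear glass on the table (278,212) and a green glass (347,158). I choose the one on the lid: not green, and the larger clear one. The empty coaster is at (223,299); the used one is at (485,318).

```bash
cat > h.py <<'E'
import numpy as np,cv2,pickle
from scipy.spatial.transform import Rotation as Ro
def K(f): return np.array([[f['fx'],0,f['cx']],[0,f['fy'],f['cy']],[0,0,1.]])
def T(f):
    return f['T']
def rays(f,px,Tm=None):
    Tm=f['T'] if Tm is None else Tm
    p=np.array(px,float).reshape(-1,1,2)
    # model: drawn = (1+k1 r^2) -> OpenCV k1
    u=cv2.undistortPoints(p,K(f),np.array([f['k1'],0,0,0,0.])).reshape(-1,2)
    d=np.c_[u[:,0],-u[:,1],-np.ones(len(u))]
    d=d@Tm[:3,:3].T
    return Tm[:3,3],d/np.linalg.norm(d,axis=1)[:,None]
def plane(f,px,z,Tm=None):
    o,d=rays(f,px,Tm); return o+d*((z-o[2])/d[:,2])[:,None]
def proj(f,P,Tm=None):
    Tm=f['T'] if Tm is None else Tm
    P=np.atleast_2d(P); c=(P-Tm[:3,3])@Tm[:3,:3]
    c=c*[1,-1,-1]
    return cv2.projectPoints(c.reshape(-1,1,3),np.zeros(3),np.zeros(3),K(f),np.array([f['k1'],0,0,0,0.]))[0].reshape(-1,2)
def tri(fa,pa,fb,pb):
    o1,d1=rays(fa,[pa]);o2,d2=rays(fb,[pb]);d1=d1[0];d2=d2[0]
    A=np.c_[d1,-d2];s=np.linalg.lstsq(A,o2-o1,rcond=None)[0]
    a=o1+s[0]*d1;b=o2+s[1]*d2
    return (a+b)/2,np.linalg.norm(a-b)
def tcpT(s):
    M=np.eye(4);M[:3,:3]=Ro.from_euler('xyz',s['ee_rot']).as_matrix();M[:3,3]=s['eef_pos'];return M
def load(n): return pickle.load(open(f'pics/{n}.pkl','rb'))
def grab(name,tag):
    from station import arm,cams
    s=arm.get_state();f=cams.grab_frame(name)
    if name=='wrist': f['T']=tcpT(s)@f['hand_eye']
    cv2.imwrite(f"pics/{tag}.png",f["pixels"][:,:,::-1]);pickle.dump(f,open(f"pics/{tag}.pkl","wb"))
    return f
def crop(f,x0,y0,x1,y1,k,out):
    im=f['pixels'][y0:y1,x0:x1,::-1]
    cv2.imwrite(out,cv2.resize(im,None,fx=k,fy=k,interpolation=cv2.INTER_CUBIC))
E
python3 - <<'E'
from h import *
f=load('top0');g=load('side0')
crop(f,300,140,430,290,4,'pics/c1.png')
crop(g,225,160,425,310,4,'pics/c2.png')
E
```

```text
(no output)
```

View pics/c1.png

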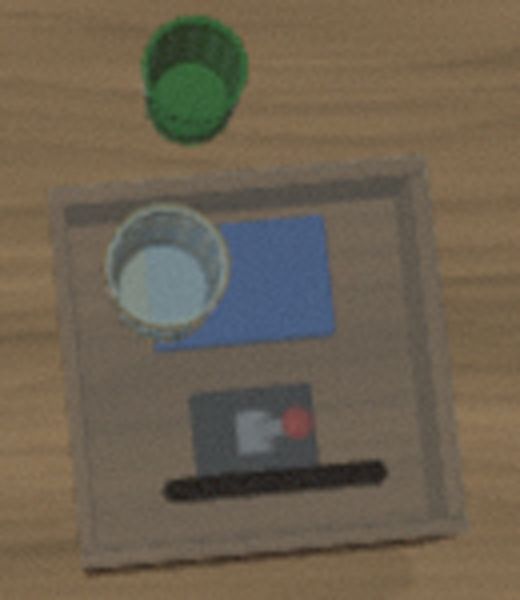

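View pics/c2.png

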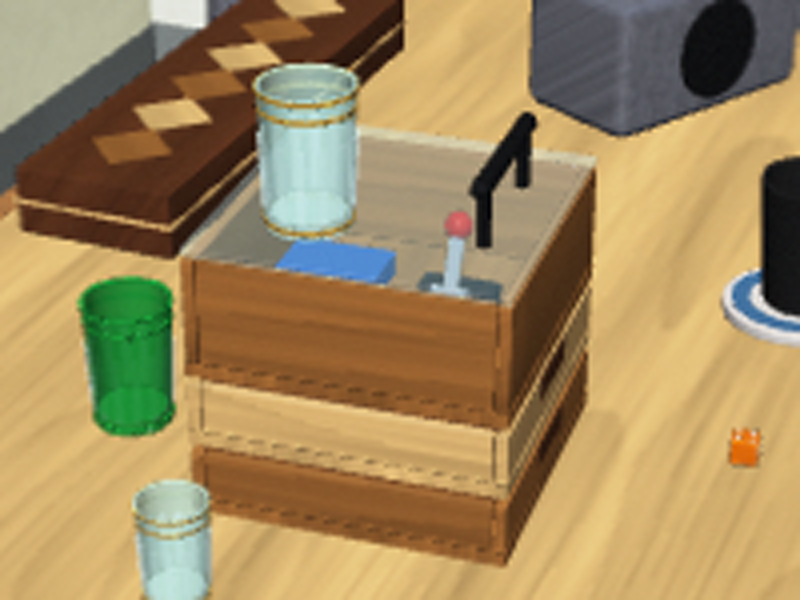

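The crop shows the clear gilt-banded glass upright on the lid's back-left, at c1 (168,264), which is px (342,206). Lid corners in c1 are (50,187), (423,157), (465,533) and (85,570). The ball at (296,423) leans right.

```bash
python3 - <<'E'
from h import *
f=load('top0');g=load('side0')
c=lambda p:[300+(p[0]-1.5)/4,140+(p[1]-1.5)/4]
cs=lambda p:[225+(p[0]-1.5)/4,160+(p[1]-1.5)/4]
L=plane(f,[c(p) for p in[(50,187),(423,157),(465,533),(85,570)]],.1625);print(L.round(4))
print('sides',[np.linalg.norm(L[i]-L[(i+1)%4]).round(4) for i in range(4)],'ctr',L.mean(0))
for i,j in((0,3),(1,2)):
    d=L[i]-L[j];print('yaw',np.degrees(np.arctan2(d[1],d[0])))
for i,j in((0,1),(3,2)):
    d=L[i]-L[j];print('yaw',np.degrees(np.arctan2(-d[0],d[1])))
Hh=plane(f,[c((172,492)),c((378,470))],.1975);print('handle',Hh,Hh.mean(0),np.linalg.norm(Hh[0]-Hh[1]))
d=Hh[0]-Hh[1];print('yaw',np.degrees(np.arctan2(-d[0],d[1])))
print('ball',plane(f,[c((296,423))],.141))
print('rim',plane(f,[c((168,264)),c((106,264)),c((231,264))],.2425))
# side: rim centre, foot centre
print('rim tri',tri(f,c((168,264)),g,cs((306,92))))
print('side foot ', plane(g,[cs((308,222))],.1625),'side rim',plane(g,[cs((306,88)),cs((253,88)),cs((359,88))],.2425))
print('hand side tri',tri(f,c((172,492)),g,cs((478,190))),tri(f,c((378,470)),g,cs((531,122))))
print('ball tri',tri(f,c((296,423)),g,cs((459,223))))
# coasters via blue mask
for n,F,b in(('top',f,(190,265,255,335)),('side',g,(285,335,370,395)),('topused',f,(450,285,525,350))):
    x0,y0,x1,y1=b;im=cv2.cvtColor(F['pixels'][y0:y1,x0:x1],cv2.COLOR_RGB2HSV)
    m=cv2.inRange(im,(95,90,40),(125,255,255));ct=max(cv2.findContours(m,cv2.RETR_EXTERNAL,cv2.CHAIN_APPROX_NONE)[0],key=len)
    e=cv2.fitEllipse(ct);p=(e[0][0]+x0,e[0][1]+y0);print(n,e,p,plane(F,[p],.008))
E
```

```text
[[ 0.6741  0.0519  0.1625]
 [ 0.6843 -0.1243  0.1625]
 [ 0.507  -0.1365  0.1625]
 [ 0.494   0.0395  0.1625]]
sides [np.float64(0.1765), np.float64(0.1777), np.float64(0.1765), np.float64(0.1805)] ctr [ 0.58983627 -0.04236609  0.1625    ]
yaw 3.9477179155244406
yaw 3.9484976323719376
yaw 3.3069318540167907
yaw 4.192919567611971
handle [[ 0.52704893 -0.0005492   0.1975    ]
 [ 0.53472626 -0.09307144  0.1975    ]] [ 0.53088759 -0.04681032  0.1975    ] 0.09284021148961452
yaw 4.743434070460845
ball [[ 0.56172172 -0.06204802  0.141     ]]
rim [[ 6.23023281e-01 -9.39582605e-05  2.42500000e-01]
 [ 6.23663071e-01  2.67109919e-02  2.42500000e-01]
 [ 6.22374304e-01 -2.73268850e-02  2.42500000e-01]]
rim tri (array([ 6.24263407e-01, -1.64082620e-04,  2.36744662e-01]), np.float64(0.00064294398608008))
side foot  [[6.24852438e-01 5.03890827e-04 1.62500000e-01]] side rim [[ 0.62098145  0.00754193  0.2425    ]
 [ 0.64607505  0.01765847  0.2425    ]
 [ 0.59592383 -0.00259326  0.2425    ]]
hand side tri (array([ 5.28207632e-01, -1.27954502e-04,  1.98113721e-01]), np.float64(0.00251843663928622)) (array([ 0.53412141, -0.09329446,  0.19728997]), np.float64(0.0012982943096902545))
ball tri (array([ 0.56190384, -0.06147857,  0.14530483]), np.float64(0.0011868059372353692))
top ((33.45943069458008, 33.493709564208984), (37.46418762207031, 38.016380310058594), 53.646060943603516) (223.45943069458008, 298.493709564209) [[0.46803775 0.24802303 0.008     ]]
side ((40.60856628417969, 28.452207565307617), (31.291824340820312, 47.217018127441406), 89.63764953613281) (325.6085662841797, 363.4522075653076) [[0.46862005 0.24913491 0.008     ]]
topused ((19.333845138549805, 32.03584671020508), (8.486006736755371, 20.008098602294922), 0.6384387612342834) (469.3338451385498, 317.0358467102051) [[ 0.41710865 -0.27047873  0.008     ]]
```

```bash
cat >> h.py <<'E'
def tgt(pos,R):
    "remaining move in tool units from the present pose"
    from station import arm
    s=arm.get_state();M=tcpT(s)
    d=M[:3,:3].T@(np.array(pos)-M[:3,3])/.04
    w=np.degrees(Ro.from_matrix(M[:3,:3].T@R).as_rotvec())/4
    print('t',round(s['t'],2),'pos',M[:3,3].round(4),'F',s['force'].round(1),'w',round(s['width'],4));print('shift u',d.round(2),'turn u',w.round(2),'q',s['q'].round(2))
def down(yaw,z=1):
    "tool x down; jaw axis y along (cos yaw, sin yaw); tool z follows"
    x=np.array([0,0,-1.]);y=np.array([np.cos(yaw),np.sin(yaw),0])*z
    return np.c_[x,y,np.cross(x,y)]
E
python3 - <<'E'
from h import *
from station import arm
s=arm.get_state();print(tcpT(s).round(3))
for z in(1,-1):
    tgt([.624,0,.30],down(np.radians(4),z))
E
```

```text
[[-0.    -0.31   0.951  0.209]
 [ 0.001  0.951  0.31  -0.641]
 [-1.     0.001 -0.     0.194]
 [ 0.     0.     0.     1.   ]]
t 0.15 pos [ 0.2095 -0.6412  0.1938] F [ 0.8 -0.4 -0.2] w 0.0877
shift u [-2.64 12.03 14.83] turn u [ 2.602e+01 -2.000e-02 -1.000e-02] q [-0.97  0.36  0.01 -0.   -1.22 -0.29]
t 0.15 pos [ 0.2095 -0.6412  0.1938] F [ 0.8 -0.4 -0.2] w 0.0877
shift u [-2.64 12.03 14.83] turn u [-1.898e+01  1.000e-02 -2.000e-02] q [-0.97  0.36  0.01 -0.   -1.22 -0.29]
```

>>> carry_out:
  deltas:
    - [-0.8, 0.5, 0.7, -1, 0, 0]
    - [-0.8, 0.5, 0.7, -1, 0, 0]
    - [-0.6, 0.6, 0.8, -1, 0, 0]
    - [-0.3, 0.6, 0.8, -1, 0, 0]
    - [0, 0.6, 0.8, -1, 0, 0]
  hand: 0

```text
t: 0.65
eef_pos: [0.295, -0.4715, 0.2923]
ee_rot: [1.469, 1.56, 2.139]
force: [0.2, -0.0, 0.0]
width: 0.0878
```

```bash
python3 - <<'E'
from h import *
tgt([.624,0,.30],down(np.radians(4),-1))
E
```

```text
t 0.65 pos [ 0.295  -0.4715  0.2923] F [ 0.2 -0.   0. ] w 0.0878
shift u [-0.13  4.14 13.77] turn u [-13.9    0.09  -0.13] q [-0.66  0.12 -0.08 -0.   -1.38 -0.24]
```

>>> carry_out:
  deltas:
    - [0, 0.25, 1, -1, 0, 0]
    - [0, 0.18, 1, -1, 0, 0]
    - [0, 0.1, 1, -1, 0, 0]
    - [0, 0.05, 1, -1, 0, 0]
    - [0, 0, 1, -1, 0, 0]

```text
t: 1.15
eef_pos: [0.4179, -0.3017, 0.2947]
ee_rot: [0.867, 1.562, 1.899]
force: [1.8, -0.1, 0.1]
width: 0.0876
```

```bash
python3 - <<'E'
from h import *
tgt([.624,0,.30],down(np.radians(4),-1))
E
```

```text
t 1.15 pos [ 0.4179 -0.3017  0.2947] F [ 1.8 -0.1  0.1] w 0.0876
shift u [-0.09 -0.56  9.12] turn u [-8.71  0.11 -0.07] q [-0.25  0.05 -0.16 -0.01 -1.37 -0.29]
```

>>> carry_out:
  deltas:
    - [0, -0.1, 1, -1, 0, 0]
    - [0, -0.15, 1, -1, 0, 0]
    - [0, -0.2, 1, -1, 0, 0]
    - [0, -0.3, 1, -1, 0, 0]
    - [0, -0.35, 1, -1, 0, 0]

```text
t: 1.65
eef_pos: [0.5379, -0.1246, 0.296]
ee_rot: [0.416, 1.562, 1.813]
force: [0.6, -0.9, 0.3]
width: 0.0875
```

```bash
python3 - <<'E'
from h import *
tgt([.624,0,.30],down(np.radians(4),-1))
E
```

```text
t 1.65 pos [ 0.5379 -0.1246  0.296 ] F [ 0.6 -0.9  0.3] w 0.0875
shift u [-0.08 -1.58  3.44] turn u [-3.49  0.12 -0.04] q [ 0.12  0.11 -0.09 -0.01 -1.38 -0.29]
```

>>> carry_out:
  deltas:
    - [0, -0.5, 0.9, -1, 0, 0]
    - [0, -0.5, 0.9, -1, 0, 0]
    - [0, -0.5, 0.8, -1, 0.1, 0]
    - [0, -0.3, 0.5, -0.5, 0, 0]
    - [0, 0, 0, 0, 0, 0]

```text
t: 2.15
eef_pos: [0.6231, 0.0035, 0.2942]
ee_rot: [1.216, 1.565, 2.875]
force: [0.7, -0.6, -0.7]
width: 0.0877
```

```bash
python3 - <<'E'
from h import *
tgt([.624,0,.30],down(np.radians(4),-1))
f=grab('wrist','w1');s=grab('side','s1')
print(proj(f,[[.624,0,.1625],[.624,0,.2425],[.531,-.047,.1975]]))
E
```

```text
t 2.15 pos [0.6231 0.0035 0.2942] F [ 0.7 -0.6 -0.7] w 0.0877
shift u [-0.14 -0.01 -0.09] turn u [ 0.26  0.03 -0.07] q [ 0.32  0.23  0.06 -0.   -1.4  -0.23]
[[318.00725469 213.52423228]
 [317.72604149 245.95446837]
 [459.27510393 171.43894643]]
```

View pics/w1.png

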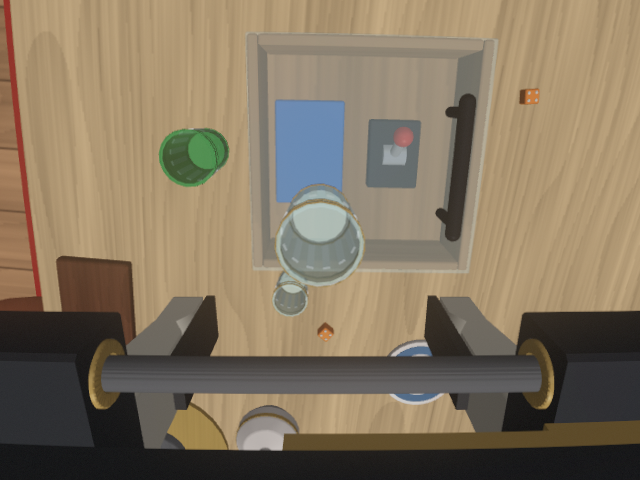

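The wrist view confirms the glass: rim centre (320,242) and foot (319,215), within about 2 mm of the predicted points. Descending.

>>> carry_out:
  deltas:
    - [0.3, 0, -0.05, 0.26, 0, 0]
    - [0.6, 0, -0.05, 0, 0, 0]
    - [0.7, 0, 0, 0, 0, 0]
    - [0.6, 0, 0, 0, 0, 0]
    - [0.3, 0, 0, 0, 0, 0]

```text
t: 2.75
eef_pos: [0.62, -0.0082, 0.1924]
ee_rot: [-0.069, 1.568, 1.556]
force: [-0.7, 0.4, -0.6]
width: 0.0875
```

```bash
python3 - <<'E'
from h import *
tgt([.624,-.0005,.1885],down(np.radians(4),-1))
E
```

```text
t 2.75 pos [ 0.62   -0.0082  0.1924] F [-0.7  0.4 -0.6] w 0.0875
shift u [ 0.1  -0.11  0.19] turn u [-0.22  0.04  0.  ] q [ 0.3   0.27 -0.12 -0.   -1.18 -0.24]
```

>>> carry_out:
  deltas:
    - [0.1, -0.1, 0.19, -0.1, 0, 0]
    - [0, 0, 0, 0, 0, 0]

```text
t: 2.95
eef_pos: [0.6224, -0.0018, 0.1868]
ee_rot: [0.795, 1.568, 2.425]
force: [0.2, -0.1, 0.2]
width: 0.0876
```

```bash
python3 - <<'E'
from h import *
tgt([.624,-.0005,.1885],down(np.radians(4),-1))
E
```

```text
t 2.95 pos [ 0.6224 -0.0018  0.1868] F [ 0.2 -0.1  0.2] w 0.0876
shift u [-0.04 -0.04  0.03] turn u [-0.16  0.03 -0.03] q [ 0.31  0.28 -0.12 -0.   -1.17 -0.25]
```

>>> carry_out:
  deltas:
    - [0, -0.04, 0.03, 0, 0, 0]
    - [0, 0, 0, 0, 0, 0]
    - [0, 0, 0, 0, 0, 0]
    - [0, 0, 0, 0, 0, 0]
    - [0, 0, 0, 0, 0, 0]
  hand: 1
  newtons: 15

```text
t: 3.45
eef_pos: [0.6261, -0.0001, 0.1907]
ee_rot: [-0.888, 1.566, 0.742]
force: [1.2, -0.0, -2.1]
width: 0.0535
```

>>> carry_out:
  deltas:
    - [0, 0, 0, 0, 0, 0]
    - [0, 0, 0, 0, 0, 0]
    - [0, 0, 0, 0, 0, 0]

```text
t: 3.75
eef_pos: [0.6259, 0.0001, 0.1907]
ee_rot: [-0.813, 1.566, 0.816]
force: [1.3, -0.7, -0.3]
width: 0.0538
```

```bash
python3 - <<'E'
from h import *
tgt([.624,-.0005,.1885],down(np.radians(4),-1))
E
```

```text
t 3.75 pos [6.259e-01 1.000e-04 1.907e-01] F [ 1.3 -0.7 -0.3] w 0.0538
shift u [ 0.05  0.05 -0.01] turn u [-0.16  0.04  0.05] q [ 0.31  0.28 -0.11 -0.   -1.18 -0.25]
```

>>> carry_out:
  deltas:
    - [-0.2, 0, 0, 0, 0, 0]
    - [-0.3, 0, 0, 0, 0, 0]
    - [-0.5, 0, 0, 0, 0, 0]
    - [0, 0, 0, 0, 0, 0]

```text
t: 4.15
eef_pos: [0.6258, -0.0003, 0.2339]
ee_rot: [-0.851, 1.567, 0.779]
force: [0.6, 0.1, -1.1]
width: 0.0536
```

```bash
python3 - <<'E'
from h import *
tgt([.468,.2485,.25],down(np.radians(4),-1))
f=grab('wrist','w2');s=grab('side','s2')
crop(s,225,110,425,260,4,'pics/c3.png')
E
```

```text
t 4.15 pos [ 6.258e-01 -3.000e-04  2.339e-01] F [ 0.6  0.1 -1.1] w 0.0536
shift u [-0.4   3.57  6.44] turn u [-0.16  0.03  0.04] q [ 0.31  0.25 -0.04 -0.   -1.27 -0.25]
```

View pics/c3.png

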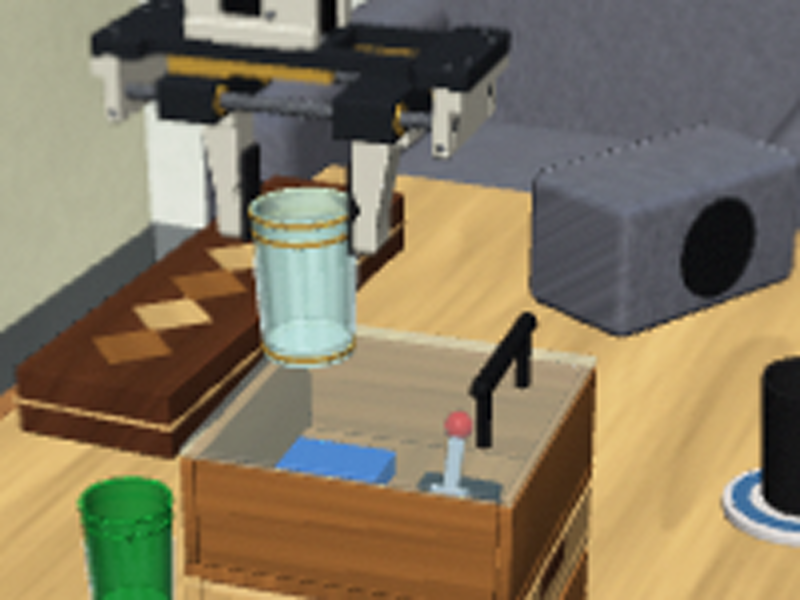

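View pics/w2.png

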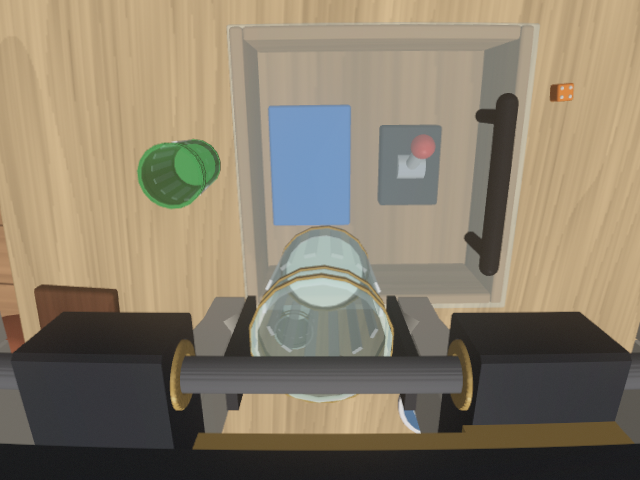

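Lifted: the glass hangs upright between the pads with its foot clear of the lid. Moving it to the coaster.

>>> carry_out:
  deltas:
    - [0, 0.2, 0.4, 0, 0, 0]
    - [0, 0.5, 0.8, 0, 0, 0]
    - [0, 0.5, 0.9, 0, 0, 0]
    - [0, 0.5, 0.9, 0, 0, 0]
    - [0, 0.5, 0.9, 0, 0, 0]

```text
t: 4.75
eef_pos: [0.5231, 0.1525, 0.2272]
ee_rot: [1.409, 1.563, 3.03]
force: [0.9, 0.9, -1.6]
width: 0.0538
```

>>> carry_out:
  deltas:
    - [0, 0.5, 0.9, 0, 0, 0]
    - [0, 0.4, 0.7, 0, 0, 0]
    - [0, 0.2, 0.4, 0, 0, 0]
    - [0, 0, 0, 0, 0, 0]

```text
t: 5.15
eef_pos: [0.4669, 0.2371, 0.2261]
ee_rot: [1.428, 1.561, 3.055]
force: [0.1, 0.5, -1.1]
width: 0.054
```

```bash
python3 - <<'E'
from h import *
tgt([.468,.2485,.15],down(np.radians(4),-1))
E
```

```text
t 5.15 pos [0.4669 0.2371 0.2261] F [ 0.1  0.5 -1.1] w 0.054
shift u [ 1.9  -0.06  0.28] turn u [-0.2   0.02 -0.14] q [ 0.84  0.09 -0.26 -0.01 -1.22 -0.78]
```

>>> carry_out:
  deltas:
    - [0.4, -0.05, 0.2, -0.1, 0, -0.1]
    - [0.8, 0, 0.05, 0, 0, 0]
    - [1, 0, 0, 0, 0, 0]
    - [1, 0, 0, 0, 0, 0]
    - [0.5, 0, 0, 0, 0, 0]

```text
t: 5.65
eef_pos: [0.4681, 0.2495, 0.0767]
ee_rot: [-0.487, 1.563, 1.15]
force: [-0.1, -0.3, -1.5]
width: 0.0536
```

>>> carry_out:
  deltas:
    - [0, 0, 0, 0, 0, 0]

```text
t: 5.75
eef_pos: [0.4662, 0.2474, 0.0736]
ee_rot: [0.471, 1.568, 2.106]
force: [-0.6, -0.4, -1.8]
width: 0.0537
```

```bash
python3 - <<'E'
from h import *
tgt([.468,.2485,.0365],down(np.radians(4),-1))
f=grab('top','t3');g=grab('side','s3')
crop(g,250,270,400,390,5,'pics/c4.png')
crop(f,170,240,290,350,5,'pics/c5.png')
E
```

```text
t 5.75 pos [0.4662 0.2474 0.0736] F [-0.6 -0.4 -1.8] w 0.0537
shift u [ 0.93 -0.05  0.02] turn u [-0.07  0.04 -0.02] q [ 0.86  0.23 -0.47 -0.   -0.87 -0.79]
```

View pics/c4.png

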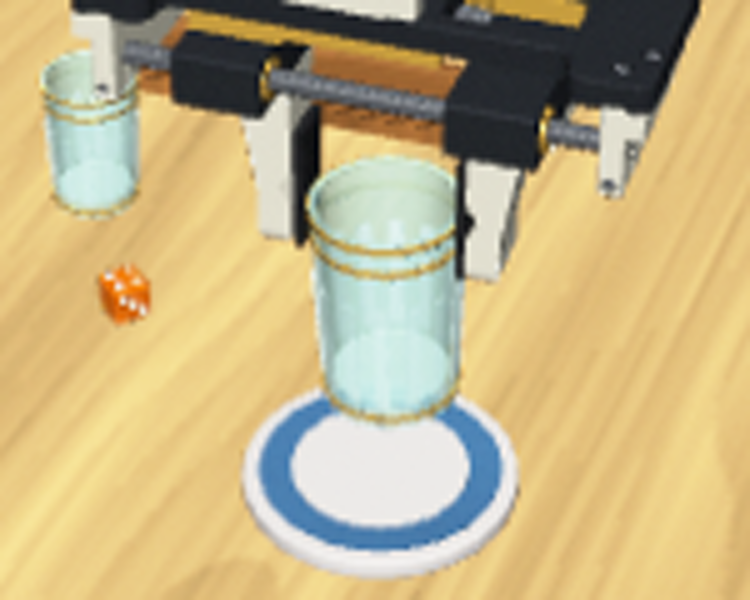

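View pics/c5.png

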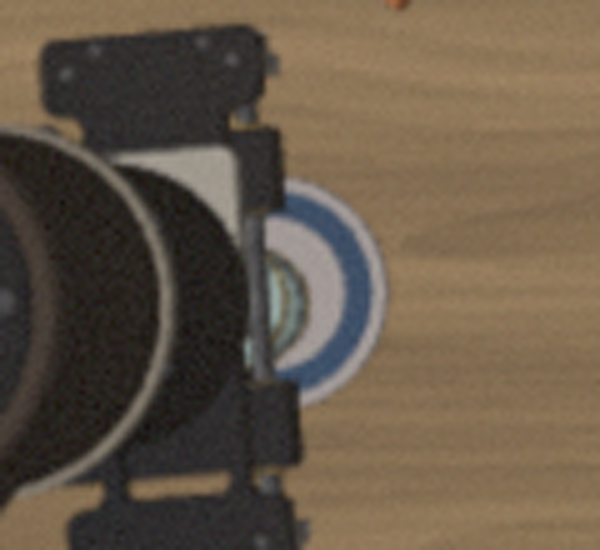

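```bash
python3 - <<'E'
from h import *
g=load('s3');f=load('t3')
cs=lambda p:[250+(p[0]-2)/5,270+(p[1]-2)/5]
for z in(.040,.0454,.05):
  C=plane(g,[cs((393,376)),cs((326,376)),cs((461,376))],z);print(z,C.round(4))
  # project foot circle at nominal position, extremes
a=np.linspace(0,2*np.pi,60)
c=np.c_[.466+.024*np.cos(a),.2474+.024*np.sin(a),0*a+.0454]
p=proj(g,c);q=(p-[250,270])*5+2;print('nominal foot extents',q.min(0),q.max(0))
c[:,2]+=.08;c[:,:2]=[.466,.2474]+(c[:,:2]-[.466,.2474])*27/24
p=proj(g,c);q=(p-[250,270])*5+2;print('nominal rim extents',q.min(0),q.max(0))
E
```

```text
0.04 [[0.4694 0.235  0.04  ]
 [0.4916 0.2441 0.04  ]
 [0.4469 0.2258 0.04  ]]
0.0454 [[0.467  0.241  0.0454]
 [0.489  0.25   0.0454]
 [0.4447 0.2319 0.0454]]
0.05 [[0.4649 0.2461 0.05  ]
 [0.4868 0.2551 0.05  ]
 [0.4428 0.2371 0.05  ]]
nominal foot extents [320.80700696 344.11019366] [456.93986374 432.83076604]
nominal rim extents [309.44900617 157.3085643 ] [469.4013266 252.3681444]
```

```bash
python3 - <<'E'
from h import *
g=load('s3')
im=g['pixels'].copy()
crop(g,300,295,360,365,10,'pics/c6.png')
im=cv2.imread('pics/c6.png')
a=np.linspace(0,2*np.pi,200)
for r,z in((.024,.0454),(.027,.1254)):
    p=proj(g,np.c_[.466+r*np.cos(a),.2474+r*np.sin(a),0*a+z])
    q=((p-[300,295])*10+4.5).astype(int)
    cv2.polylines(im,[q.reshape(-1,1,2)],True,(0,0,255),1)
cv2.imwrite('pics/c6.png',im)
E
```

```text
(no output)
```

View pics/c6.png

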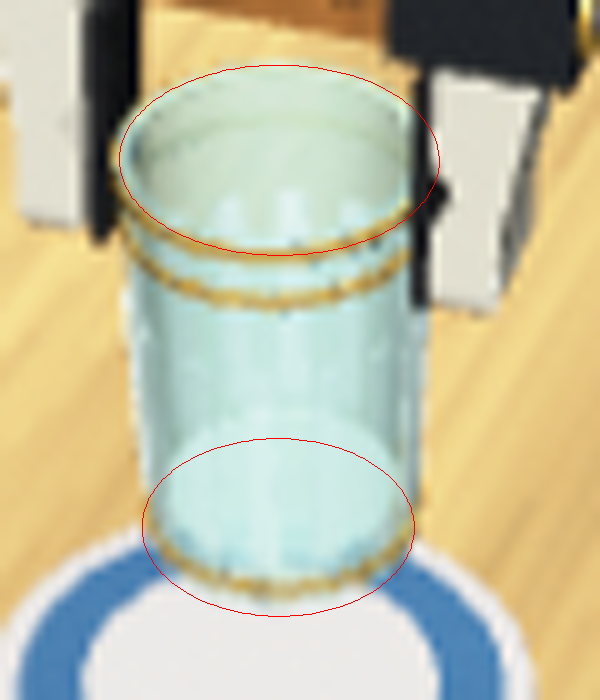

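The foot and rim match the projected circles within about 2 px, so the glass is upright and centred on the coaster to about 2 mm. Lowering.

>>> carry_out:
  deltas:
    - [0.3, -0.04, 0.03, 0, 0, 0]
    - [0.25, 0, 0, 0, 0, 0]
    - [0.1, 0, 0, 0, 0, 0]
    - [0, 0, 0, 0, 0, 0]

```text
t: 6.25
eef_pos: [0.472, 0.2524, 0.0525]
ee_rot: [-0.677, 1.558, 0.959]
force: [0.6, -0.1, -0.4]
width: 0.0535
```

```bash
python3 - <<'E'
from h import *
tgt([.468,.2485,.0365],down(np.radians(4),-1))
E
```

```text
t 6.25 pos [0.472  0.2524 0.0525] F [ 0.6 -0.1 -0.4] w 0.0535
shift u [ 0.4   0.11 -0.09] turn u [-0.06  0.14  0.11] q [ 0.86  0.26 -0.49 -0.   -0.81 -0.79]
```

>>> carry_out:
  deltas:
    - [0.12, 0.06, -0.05, 0, 0.14, 0.1]
    - [0.1, 0, 0, 0, 0, 0]
    - [0, 0, 0, 0, 0, 0]

```text
t: 6.55
eef_pos: [0.4699, 0.2505, 0.0437]
ee_rot: [-1.675, 1.57, -0.038]
force: [0.3, 0.9, -1.6]
width: 0.0537
```

```bash
python3 - <<'E'
from h import *
tgt([.468,.2485,.0365],down(np.radians(4),-1))
E
```

```text
t 6.55 pos [0.4699 0.2505 0.0437] F [ 0.3  0.9 -1.6] w 0.0537
shift u [ 0.18  0.05 -0.05] turn u [-0.06 -0.    0.02] q [ 0.86  0.28 -0.5   0.   -0.8  -0.79]
```

>>> carry_out:
  deltas:
    - [0.08, 0.03, -0.03, 0, 0, 0]
    - [0.06, 0, 0, 0, 0, 0]
    - [0, 0, 0, 0, 0, 0]

```text
t: 6.85
eef_pos: [0.4688, 0.2492, 0.0377]
ee_rot: [-1.529, 1.569, 0.108]
force: [-0.4, -0.7, -1.4]
width: 0.0536
```

```bash
python3 - <<'E'
from h import *
tgt([.468,.2485,.0365],down(np.radians(4),-1))
E
```

```text
t 6.85 pos [0.4688 0.2492 0.0377] F [-0.4 -0.7 -1.4] w 0.0536
shift u [ 0.03  0.02 -0.02] turn u [-0.06  0.    0.02] q [ 0.86  0.28 -0.51  0.   -0.78 -0.79]
```

>>> carry_out:
  deltas:
    - [0.04, 0, 0, 0, 0, 0]
    - [0.03, 0, 0, 0, 0, 0]
    - [0, 0, 0, 0, 0, 0]

```text
t: 7.15
eef_pos: [0.4692, 0.2495, 0.0363]
ee_rot: [-1.376, 1.568, 0.262]
force: [-0.0, 1.3, -0.8]
width: 0.0535
```

```bash
python3 - <<'E'
from h import *
tgt([.468,.2485,.0365],down(np.radians(4),-1))
E
```

```text
t 7.15 pos [0.4692 0.2495 0.0363] F [-0.   1.3 -0.8] w 0.0535
shift u [-0.01  0.03 -0.02] turn u [-0.05  0.01  0.04] q [ 0.86  0.28 -0.51  0.   -0.78 -0.79]
```

>>> carry_out:
  deltas:
    - [0.03, 0, 0, 0, 0, 0]
    - [0.02, 0, 0, 0, 0, 0]
    - [0, 0, 0, 0, 0, 0]

```text
t: 7.45
eef_pos: [0.4694, 0.2498, 0.0363]
ee_rot: [-1.258, 1.567, 0.38]
force: [0.2, 0.1, -1.2]
width: 0.0536
```

```bash
python3 - <<'E'
from h import *
tgt([.468,.2485,.0365],down(np.radians(4),-1))
g=grab('side','s4')
crop(g,295,300,365,390,9,'pics/c7.png')
E
```

```text
t 7.45 pos [0.4694 0.2498 0.0363] F [ 0.2  0.1 -1.2] w 0.0536
shift u [-0.01  0.04 -0.03] turn u [-0.03  0.02  0.05] q [ 0.86  0.28 -0.51  0.   -0.77 -0.79]
```

View pics/c7.png

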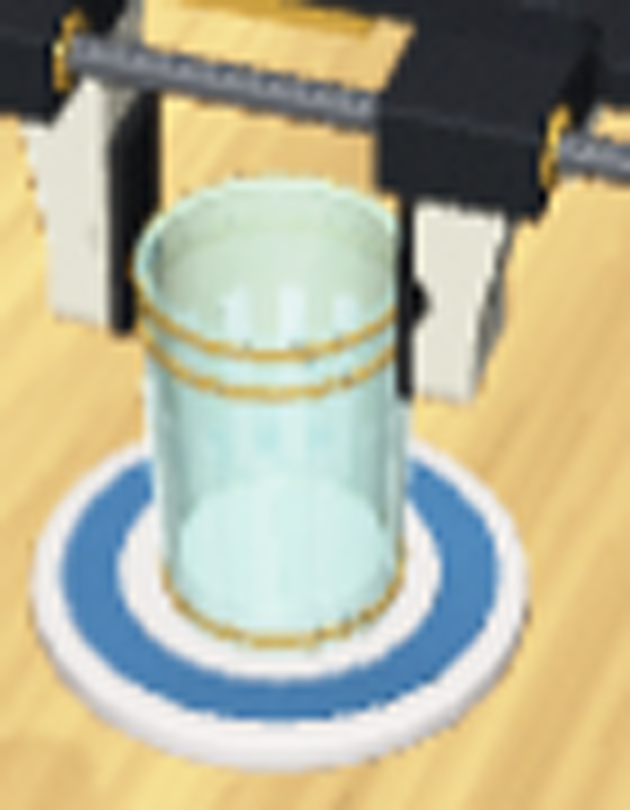

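>>> carry_out:
  deltas:
    - [0.06, 0, 0, 0, 0, 0]
    - [0.05, 0, 0, 0, 0, 0]

```text
t: 7.7
eef_pos: [0.4698, 0.2502, 0.0346]
ee_rot: [-1.301, 1.566, 0.338]
force: [-11.0, -1.2, 25.8]
width: 0.0535
```

>>> carry_out:
  deltas:
    - [0.06, 0, 0, 0, 0, 0]
    - [0.0, 0, 0, 0, 0, 0]

```text
t: 7.9
eef_pos: [0.47, 0.2505, 0.0348]
ee_rot: [-1.258, 1.564, 0.383]
force: [0.2, 0.6, -2.0]
width: 0.0533
```

Contact felt (25 N, z stopped at 0.0347), so the glass stands on the coaster. Releasing.

>>> carry_out:
  deltas:
    - [0, 0, 0, 0, 0, 0]
    - [0, 0, 0, 0, 0, 0]
    - [0, 0, 0, 0, 0, 0]
    - [0, 0, 0, 0, 0, 0]
  hand: 0

```text
t: 8.3
eef_pos: [0.4704, 0.2508, 0.0342]
ee_rot: [-1.234, 1.563, 0.406]
force: [0.2, -0.5, -0.1]
width: 0.0803
```

```bash
python3 - <<'E'
from h import *
tgt([.469,.2495,.13],down(np.radians(4),-1))
g=grab('side','s5')
crop(g,295,300,365,390,9,'pics/c8.png')
E
```

```text
t 8.3 pos [0.4704 0.2508 0.0342] F [ 0.2 -0.5 -0.1] w 0.0803
shift u [-2.39  0.02 -0.02] turn u [-0.    0.03  0.1 ] q [ 0.86  0.29 -0.51  0.   -0.77 -0.79]
```

View pics/c8.png

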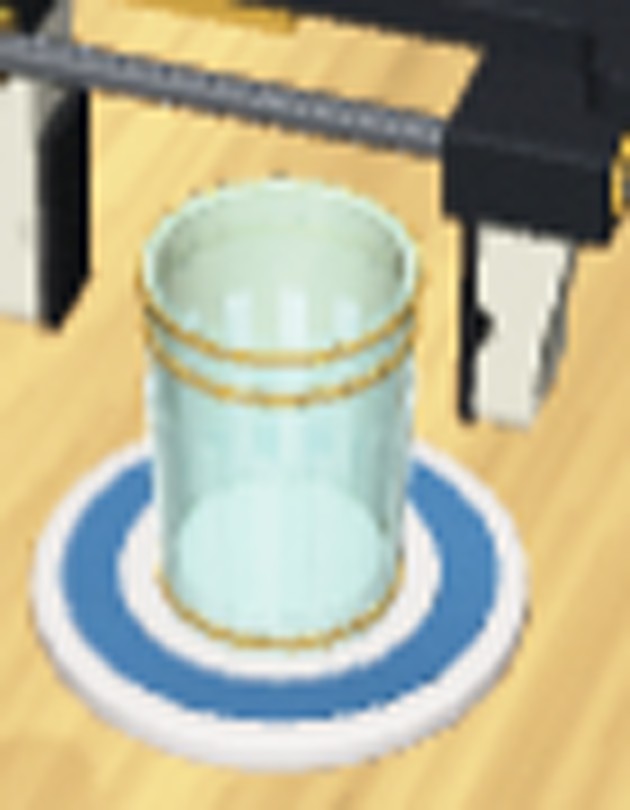

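The glass stands upright inside the blue ring, released. Rising straight up and going to the handle.

>>> carry_out:
  deltas:
    - [-0.3, 0, 0, 0, 0, 0.1]
    - [-0.8, 0, 0, 0, 0, 0]
    - [-1, 0, 0, 0, 0, 0]
    - [-1, 0, 0, 0, 0, 0]
    - [-1, 0, 0, 0, 0, 0]

```text
t: 8.85
eef_pos: [0.4672, 0.2471, 0.1961]
ee_rot: [2.129, 1.556, -2.515]
force: [1.8, 0.8, 0.2]
width: 0.0876
```

>>> carry_out:
  deltas:
    - [-1, 0, -0.3, 0, 0, 0]
    - [-0.8, -0.2, -0.9, 0, 0, 0]
    - [-0.3, -0.25, -1, 0, 0, 0]
    - [0, -0.25, -1, 0, 0, 0]
    - [0, -0.25, -1, 0, 0, 0]

```text
t: 9.35
eef_pos: [0.521, 0.083, 0.2918]
ee_rot: [2.833, 1.569, -1.803]
force: [0.4, 0.5, 0.4]
width: 0.0877
```

```bash
python3 - <<'E'
from h import *
tgt([.531,-.047,.26],down(np.radians(4),-1))
E
```

```text
t 9.35 pos [0.521  0.083  0.2918] F [0.4 0.5 0.4] w 0.0877
shift u [ 0.8   0.   -3.26] turn u [ 0.1  -0.03 -0.01] q [ 0.53  0.06 -0.15  0.   -1.36 -0.45]
```

>>> carry_out:
  deltas:
    - [0, 0, -0.9, 0, 0, 0]
    - [0, 0, -0.9, 0, 0, 0]
    - [0, 0, -0.8, 0, 0, 0]
    - [0, 0, -0.4, 0, 0, 0]
    - [0, 0, 0, 0, 0, 0]

```text
t: 9.85
eef_pos: [0.5307, -0.0459, 0.2916]
ee_rot: [2.74, 1.568, -1.901]
force: [0.2, 1.6, 0.5]
width: 0.0878
```

```bash
python3 - <<'E'
from h import *
tgt([.531,-.047,.26],down(np.radians(4),-1))
f=grab('wrist','w5')
print(proj(f,[[.531,-.047,.1975],[.527,-.0005,.1975],[.5347,-.093,.1975]]))
crop(f,150,100,550,400,2,'pics/c9.png')
E
```

```text
t 9.85 pos [ 0.5307 -0.0459  0.2916] F [0.2 1.6 0.5] w 0.0878
shift u [ 0.79 -0.01 -0.03] turn u [ 0.03 -0.03 -0.01] q [ 0.28  0.07 -0.14  0.   -1.36 -0.21]
[[318.94286986 230.65358061]
 [319.85924576 291.456363  ]
 [318.33339806 164.5894502 ]]
```

View pics/c9.png

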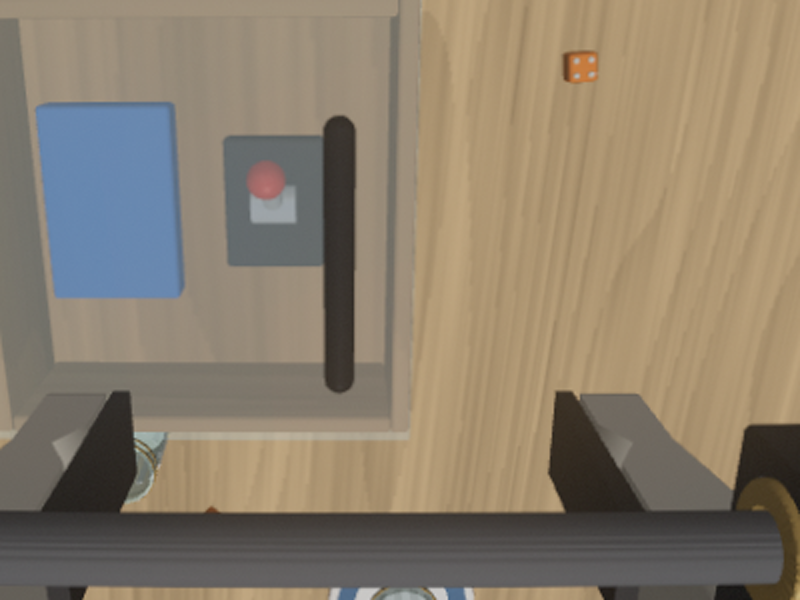

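The wrist view shows the bar centred at px (319.6,227), within about 2 mm of the prediction and parallel to the pads. Descending to straddle it.

>>> carry_out:
  deltas:
    - [0.4, 0, 0, 0, 0, 0]
    - [0.7, 0, 0, 0, 0, 0]
    - [0.7, 0, 0, 0, 0, 0]
    - [0.5, 0, 0, 0, 0, 0]
    - [0, 0, 0, 0, 0, 0]
  hand: 0.3

```text
t: 10.4
eef_pos: [0.5313, -0.0417, 0.1971]
ee_rot: [-2.155, 1.569, -0.51]
force: [-0.3, 0.2, 0.1]
width: 0.0621
```

```bash
python3 - <<'E'
from h import *
tgt([.531,-.047,.1845],down(np.radians(4),-1))
E
```

```text
t 10.4 pos [ 0.5313 -0.0417  0.1971] F [-0.3  0.2  0.1] w 0.0621
shift u [ 0.32  0.02 -0.13] turn u [ 0.06 -0.02  0.02] q [ 0.29  0.12 -0.3   0.   -1.15 -0.22]
```

>>> carry_out:
  deltas:
    - [0.2, 0.01, -0.1, 0, 0, 0]
    - [0.12, 0, 0, 0, 0, 0]
    - [0, 0, 0, 0, 0, 0]

```text
t: 10.7
eef_pos: [0.5325, -0.0445, 0.1855]
ee_rot: [-1.895, 1.567, -0.248]
force: [-0.2, 0.3, -0.2]
width: 0.0613
```

>>> carry_out:
  deltas:
    - [0, 0, 0, 0, 0, 0]
    - [0, 0, 0, 0, 0, 0]
    - [0, 0, 0, 0, 0, 0]
    - [0, 0, 0, 0, 0, 0]
    - [0, 0, 0, 0, 0, 0]
  hand: 1
  newtons: 20

```text
t: 11.2
eef_pos: [0.5339, -0.0444, 0.188]
ee_rot: [-1.688, 1.563, -0.042]
force: [0.5, -0.4, 0.0]
width: 0.0269
```

```bash
cat >> h.py <<'E'
HX,HY=.5905+.09*np.cos(np.radians(4)),-.0425+.09*np.sin(np.radians(4)); 
cx=np.array([np.cos(np.radians(4)),np.sin(np.radians(4))])
def cad():
    "TCP in caddy x,y,z and lid angle implied when holding the bar (offset h above TCP)"
    from station import arm
    s=arm.get_state();p=s['eef_pos'];d=p[:2]-[.5905,-.0425]
    x=d@cx;y=d@[-cx[1],cx[0]]
    print('t',round(s['t'],2),'caddy',np.round([x,y,p[2]],4),'F',s['force'].round(1),'w',round(s['width'],4));return x,y,p[2]
def bar(th): return 90-150*np.cos(th)+41*np.sin(th),156.5+150*np.sin(th)+41*np.cos(th)
E
python3 - <<'E'
from h import *
tgt([.531,-.047,.1845],down(np.radians(4),-1))
cad()
for t in np.radians(range(0,100,5)):print(round(np.degrees(t)),np.round(bar(t),1))
E
```

```text
t 11.2 pos [ 0.5339 -0.0444  0.188 ] F [ 0.5 -0.4  0. ] w 0.0269
shift u [ 0.09  0.08 -0.06] turn u [ 0.09 -0.01  0.11] q [ 0.29  0.13 -0.31  0.   -1.12 -0.21]
t 11.2 caddy [-0.0566  0.0021  0.188 ] F [ 0.5 -0.4  0. ] w 0.0269
0 [-60.  197.5]
5 [-55.9 210.4]
10 [-50.6 222.9]
15 [-44.3 234.9]
20 [-36.9 246.3]
25 [-28.6 257.1]
30 [-19.4 267. ]
35 [ -9.4 276.1]
40 [  1.4 284.3]
45 [ 12.9 291.6]
50 [ 25.  297.8]
55 [ 37.5 302.9]
60 [ 50.5 306.9]
65 [ 63.8 309.8]
70 [ 77.2 311.5]
75 [ 90.8 312. ]
80 [104.3 311.3]
85 [117.8 309.5]
90 [131.  306.5]
95 [143.9 302.4]
```

>>> carry_out:
  deltas:
    - [0.1, 0.06, -0.06, 0, 0, 0.1]
    - [0, 0, 0, 0, 0, 0]
    - [0, 0, 0, 0, 0, 0]
    - [0, 0, 0, 0, 0, 0]

```text
t: 11.6
eef_pos: [0.5314, -0.0473, 0.1835]
ee_rot: [-3.087, 1.57, -1.44]
force: [0.6, -1.0, 0.1]
width: 0.0008
```

```bash
python3 - <<'E'
from h import *
cad();f=grab('side','s6');crop(f,280,140,420,260,5,'pics/c10.png')
E
```

```text
t 11.6 caddy [-0.0593 -0.0007  0.1835] F [ 0.6 -1.   0.1] w 0.0008
```

View pics/c10.png

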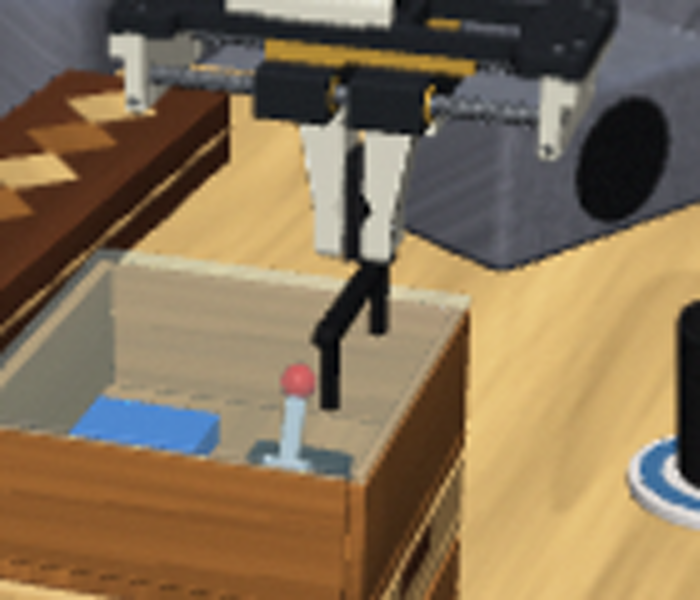

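```bash
python3 - <<'E'
from h import *
f=load('s6')
from station import arm
p=arm.get_state()['eef_pos'];print(p)
for P in([.5314,-.0473,.1835],[.5314,-.0473,.2295],[.531,-.047,.1975],[.527,-.0005,.1975],[.5347,-.093,.1975]):
    print(P,(proj(f,P)-[280,140])*5+2)
fw=grab('wrist','w6');
E
```

```text
[ 0.53146601 -0.04729007  0.1835376 ]
[0.5314, -0.0473, 0.1835] [[356.8056958  323.69665357]]
[0.5314, -0.0473, 0.2295] [[359.29400095 223.24479619]]
[0.531, -0.047, 0.1975] [[358.21050535 293.94518107]]
[0.527, -0.0005, 0.1975] [[328.7987283  339.31748973]]
[0.5347, -0.093, 0.1975] [[385.91848927 252.15034021]]
```

View pics/w6.png

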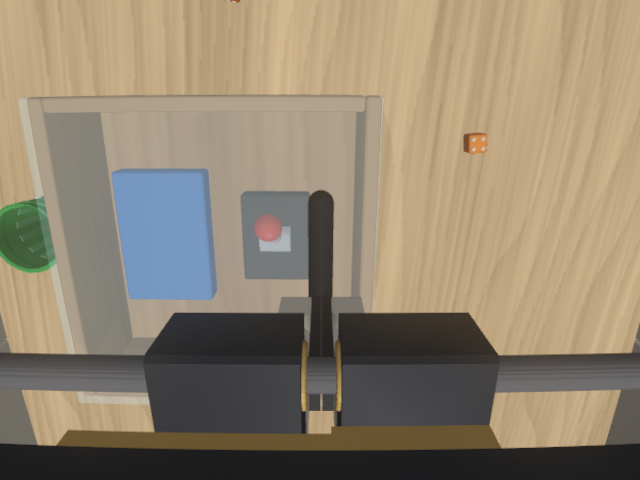

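```bash
python3 - <<'E'
from h import *
f=load('s4')
P=np.array([.4694,.2498,.0363])
for dz in(0,.019,.027,.04):
    for sx in(-1,0,1):
        print(dz,sx,((proj(f,P+[sx*.027,sx*.002,dz])-[295,300])*9+4).round(0))
f=load('w6');s=load('s6')
# tips in wrist image? TCP projection
from station import arm
st=arm.get_state();print(st['eef_pos'])
print('tcp in wrist',proj(f,st['eef_pos']),proj(f,st['eef_pos']+[0,0,.027]))
f0=load('wrist0');print('hand-eye TCP',proj({**f0,'T':f0['hand_eye']},[[0,0,0],[-.019,0,0],[0,.044,0],[0,-.044,0],[-.027,.044,0]]))
E
```

```text
0 -1 [[407. 495.]]
0 0 [[275. 467.]]
0 1 [[145. 439.]]
0.019 -1 [[408. 420.]]
0.019 0 [[275. 392.]]
0.019 1 [[143. 364.]]
0.027 -1 [[409. 387.]]
0.027 0 [[275. 360.]]
0.027 1 [[143. 332.]]
0.04 -1 [[410. 334.]]
0.04 0 [[275. 307.]]
0.04 1 [[142. 279.]]
[ 0.53149031 -0.04727659  0.18361018]
tcp in wrist [[318.60646478 286.46299894]] [[318.23637862 311.95811403]]
hand-eye TCP [[321.49109057 287.19120908]
 [321.51738146 304.53705639]
 [410.68964169 287.20129641]
 [232.2971246  286.96769137]
 [423.17251572 312.7775367 ]]
```

The fingers shut on nothing (width 0.0008). The side view shows the fingertips about 27 mm above where the reported TCP projects. The open-finger spacing in the first wrist image (210 px, where 178 px was predicted) gives about 28 mm, and the glass gripping at rim width (53.6 mm) agrees. I'll treat the tips as 27 mm behind the reported TCP. Opening and going lower.

>>> carry_out:
  deltas:
    - [0, 0, 0, 0, 0, 0]
    - [0, 0, 0, 0, 0, 0]
    - [0, 0, 0, 0, 0, 0]
    - [0, 0, 0, 0, 0, 0]
    - [0, 0, 0, 0, 0, 0]
  hand: 0.3

```text
t: 12.2
eef_pos: [0.5316, -0.0472, 0.1837]
ee_rot: [-2.668, 1.57, -1.021]
force: [0.2, -1.1, 1.1]
width: 0.0347
```

>>> carry_out:
  deltas:
    - [0, 0, 0, 0, 0, 0]
    - [0, 0, 0, 0, 0, 0]

```text
t: 12.4
eef_pos: [0.5316, -0.0471, 0.1838]
ee_rot: [-2.572, 1.57, -0.925]
force: [-1.4, -0.5, -0.5]
width: 0.0507
```

```bash
python3 - <<'E'
from h import *
tgt([.531,-.047,.1575],down(np.radians(4),-1))
E
```

```text
t 12.4 pos [ 0.5316 -0.0471  0.1838] F [-1.4 -0.5 -0.5] w 0.0507
shift u [0.66 0.02 0.  ] turn u [ 0.09 -0.01  0.01] q [ 0.28  0.13 -0.32  0.   -1.12 -0.2 ]
```

>>> carry_out:
  deltas:
    - [0.2, 0, 0, 0.05, 0, 0]
    - [0.25, 0, 0, 0, 0, 0]
    - [0.18, 0, 0, 0, 0, 0]
    - [0, 0, 0, 0, 0, 0]

```text
t: 12.8
eef_pos: [0.5311, -0.0472, 0.1557]
ee_rot: [2.815, 1.57, -1.825]
force: [-0.4, -0.4, 0.0]
width: 0.0611
```

```bash
python3 - <<'E'
from h import *
tgt([.531,-.047,.1575],down(np.radians(4),-1))
f=grab('side','s7');crop(f,280,140,420,260,5,'pics/c11.png')
E
```

```text
t 12.8 pos [ 0.5311 -0.0472  0.1557] F [-0.4 -0.4  0. ] w 0.0611
shift u [-0.04  0.    0.01] turn u [ 0.03 -0.01 -0.  ] q [ 0.28  0.16 -0.36  0.   -1.06 -0.21]
```

View pics/c11.png

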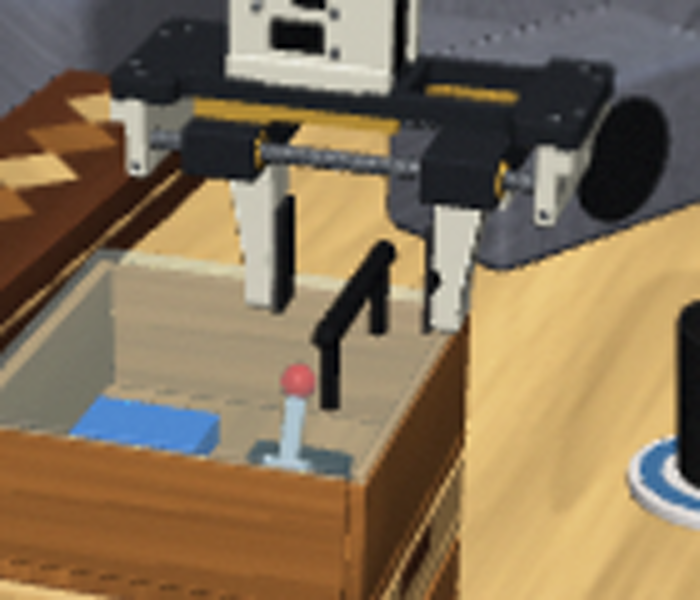

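Now the tips straddle the bar, about 11–12 mm below its axis. Closing.

>>> carry_out:
  deltas:
    - [0, 0, 0, 0, 0, 0]
    - [0, 0, 0, 0, 0, 0]
    - [0, 0, 0, 0, 0, 0]
    - [0, 0, 0, 0, 0, 0]
    - [0, 0, 0, 0, 0, 0]
  hand: 1
  newtons: 20

```text
t: 13.35
eef_pos: [0.5321, -0.0471, 0.157]
ee_rot: [-2.147, 1.569, -0.504]
force: [0.1, 0.1, 0.3]
width: 0.0269
```

>>> carry_out:
  deltas:
    - [0, 0, 0, 0, 0, 0]
    - [0, 0, 0, 0, 0, 0]
    - [0, 0, 0, 0, 0, 0]

```text
t: 13.65
eef_pos: [0.532, -0.0471, 0.1573]
ee_rot: [-2.042, 1.569, -0.398]
force: [-0.7, 0.1, 0.6]
width: 0.0102
```

```bash
python3 - <<'E'
from h import *
cad()
E
```

```text
t 13.65 caddy [-0.0587 -0.0005  0.1573] F [-0.7  0.1  0.6] w 0.0102
```

>>> carry_out:
  deltas:
    - [-0.32, -0.1, 0, 0, 0, 0]
    - [-0.31, -0.13, 0, 0, 0, 0]
    - [-0.3, -0.16, 0, 0, 0, 0]
    - [0, 0, 0, 0, 0, 0]

```text
t: 14.05
eef_pos: [0.5462, -0.0461, 0.1937]
ee_rot: [1.771, 1.567, -2.87]
force: [-1.2, -0.6, 0.1]
width: 0.0103
```

```bash
cat >> h.py <<'E'
def lid(h=.0402,step=5,n=5,dx=-.0013):
    x,y,z=cad();bx=(x+dx)*1000;bz=(z+h)*1000
    r=np.hypot(bx-90,bz-156.5);th=np.arctan2(bz-156.5,-(bx-90))-np.arctan2(41,150)
    d=np.degrees(th);print('lid deg',d.round(1),'radius',r.round(1))
    for k in range(n):
        p=bar(np.radians(d+step*(k+1)));q=bar(np.radians(d+step*k)) if k else (bx,bz)
        print('tx %.2f ty %.2f'%(-(p[1]-q[1])/40,-(p[0]-q[0])/40))
E
python3 - <<'E'
from h import *
lid();tgt([0,0,0],down(np.radians(4),-1));f=grab('side','s8');crop(f,250,120,410,240,5,'pics/c12.png')
E
```

```text
t 14.05 caddy [-0.0444 -0.0005  0.1937] F [-1.2 -0.6  0.1] w 0.0103
lid deg 14.4 radius 156.2
tx -0.28 ty -0.20
tx -0.27 ty -0.21
tx -0.25 ty -0.23
tx -0.23 ty -0.25
tx -0.21 ty -0.27
t 14.05 pos [ 0.5462 -0.0461  0.1937] F [-1.2 -0.6  0.1] w 0.0103
shift u [ 4.89 13.52  2.13] turn u [ 0.02 -0.01 -0.05] q [ 0.27  0.15 -0.27 -0.   -1.15 -0.2 ]
```

View pics/c12.png

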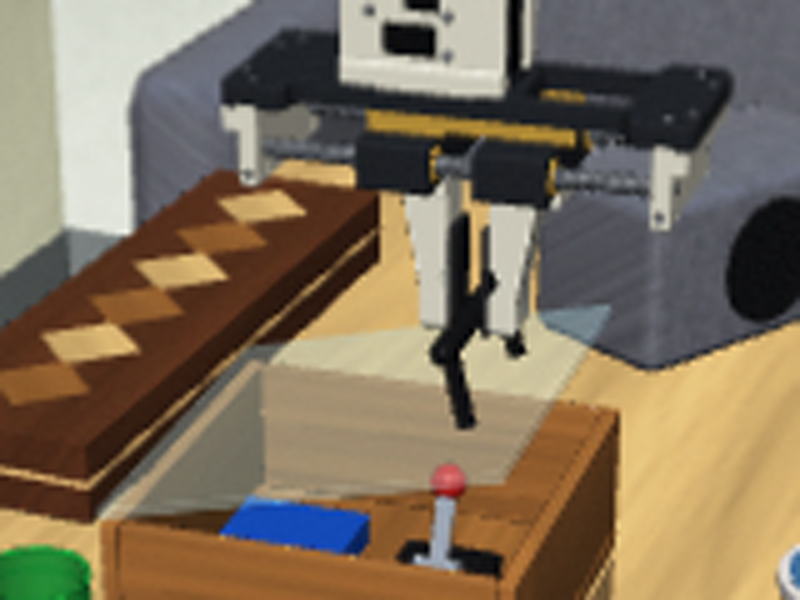

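The lid is lifting with the bar held (about 14°, radius 156 mm as expected). Continuing.

>>> carry_out:
  deltas:
    - [-0.28, -0.2, 0, 0, 0, 0]
    - [-0.27, -0.21, 0, 0, 0, 0]
    - [-0.25, -0.23, 0, 0, 0, 0]
    - [-0.23, -0.25, 0, 0, 0, 0]
    - [-0.21, -0.27, 0, 0, 0, 0]

```text
t: 14.6
eef_pos: [0.5796, -0.0438, 0.2371]
ee_rot: [1.552, 1.541, -3.091]
force: [-10.4, 2.0, 6.2]
width: 0.0102
```

```bash
python3 - <<'E'
from h import *
lid();tgt([0,0,0],down(np.radians(4),-1))
E
```

```text
t 14.6 caddy [-0.011  -0.0006  0.2371] F [-10.4   2.    6.2] w 0.0102
lid deg 34.4 radius 158.3
tx -0.16 ty -0.31
tx -0.18 ty -0.29
tx -0.16 ty -0.30
tx -0.13 ty -0.31
tx -0.10 ty -0.32
t 14.6 pos [ 0.5796 -0.0438  0.2371] F [-10.4   2.    6.2] w 0.0102
shift u [ 6.36 14.19  2.09] turn u [-0.01  0.01 -0.43] q [ 0.26  0.2  -0.11 -0.01 -1.29 -0.19]
```

>>> carry_out:
  deltas:
    - [-0.14, -0.31, 0, 0, 0, -0.2]
    - [-0.16, -0.3, 0, 0, 0, -0.2]
    - [-0.15, -0.3, 0, 0, 0, -0.1]
    - [-0.12, -0.31, 0, 0, 0, 0]
    - [-0.09, -0.32, 0, 0, 0, 0]

```text
t: 15.1
eef_pos: [0.6294, -0.0409, 0.2661]
ee_rot: [1.59, 1.556, -3.053]
force: [-7.9, 1.2, 7.8]
width: 0.0102
```

```bash
python3 - <<'E'
from h import *
lid();tgt([0,0,0],down(np.radians(4),-1))
f=grab('side','s9');crop(f,210,70,410,220,4,'pics/c13.png')
E
```

```text
t 15.1 caddy [ 0.039  -0.0011  0.2661] F [-7.9  1.2  7.8] w 0.0102
lid deg 55.5 radius 158.7
tx -0.02 ty -0.35
tx -0.07 ty -0.33
tx -0.04 ty -0.34
tx -0.01 ty -0.34
tx 0.02 ty -0.34
t 15.1 pos [ 0.6294 -0.0409  0.2661] F [-7.9  1.2  7.8] w 0.0102
shift u [ 6.88 15.53  2.12] turn u [ 0.   -0.   -0.21] q [ 0.24  0.26  0.04 -0.   -1.36 -0.17]
```

View pics/c13.png

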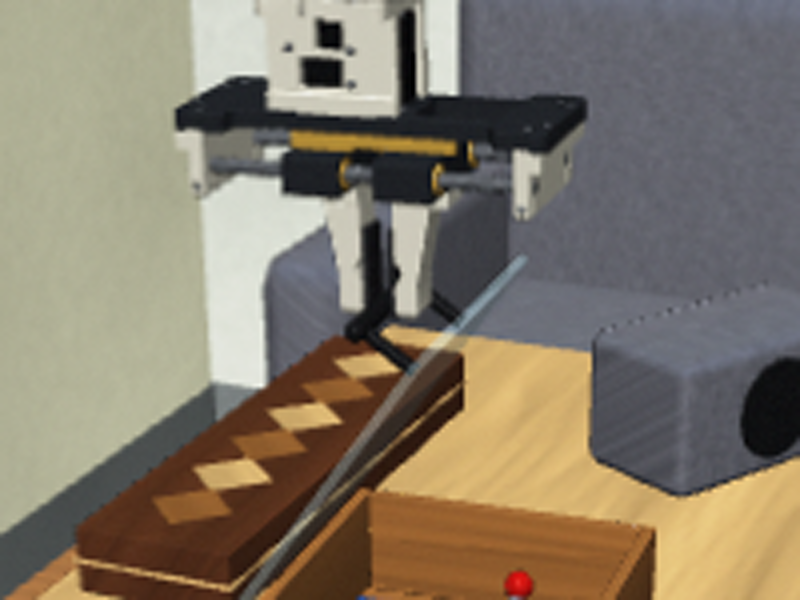

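>>> carry_out:
  deltas:
    - [-0.01, -0.34, 0, 0, 0, -0.1]
    - [-0.04, -0.34, 0, 0, 0, -0.1]
    - [-0.02, -0.34, 0, 0, 0, 0]
    - [0.01, -0.34, 0, 0, 0, 0]
    - [0.03, -0.34, 0, 0, 0, 0]

```text
t: 15.65
eef_pos: [0.6972, -0.0367, 0.2742]
ee_rot: [-2.411, 1.568, -0.768]
force: [-3.0, 0.5, 2.7]
width: 0.0103
```

```bash
python3 - <<'E'
from h import *
lid();tgt([0,0,0],down(np.radians(4),-1))
f=grab('side','s10');crop(f,210,70,410,220,4,'pics/c14.png')
E
```

```text
t 15.65 caddy [ 0.1068 -0.0016  0.2742] F [-3.   0.5  2.7] w 0.0103
lid deg 80.3 radius 158.7
tx 0.13 ty -0.33
tx 0.08 ty -0.33
tx 0.11 ty -0.32
tx 0.13 ty -0.31
tx 0.16 ty -0.30
t 15.65 pos [ 0.6972 -0.0367  0.2742] F [-3.   0.5  2.7] w 0.0103
shift u [ 6.82 17.33  2.18] turn u [ 0.03 -0.03  0.03] q [ 0.23  0.36  0.19  0.   -1.4  -0.16]
```

View pics/c14.png

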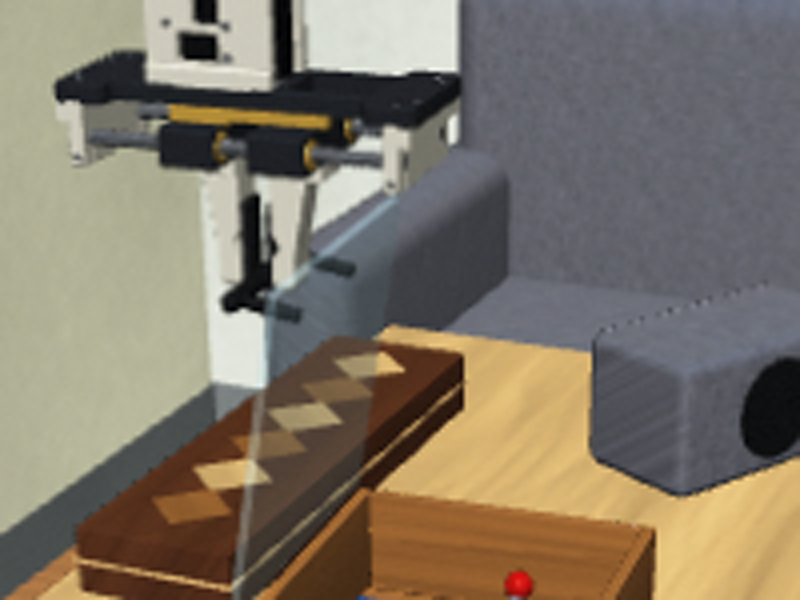

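>>> carry_out:
  deltas:
    - [0.12, -0.33, 0, 0, 0, 0]
    - [0.1, -0.3, 0, 0, 0, 0]
    - [0, 0, 0, 0, 0, 0]

```text
t: 16.0
eef_pos: [0.727, -0.0348, 0.2675]
ee_rot: [-1.992, 1.561, -0.349]
force: [0.9, -0.4, -0.7]
width: 0.0101
```

```bash
python3 - <<'E'
from h import *
lid();tgt([0,0,0],down(np.radians(4),-1))
f=grab('side','s11');crop(f,190,70,390,220,4,'pics/c15.png')
E
```

```text
t 16.0 caddy [ 0.1367 -0.0018  0.2675] F [ 0.9 -0.4 -0.7] w 0.0101
lid deg 91.4 radius 157.9
tx 0.17 ty -0.30
tx 0.14 ty -0.31
tx 0.17 ty -0.30
tx 0.19 ty -0.28
tx 0.21 ty -0.26
t 16.0 pos [ 0.727  -0.0348  0.2675] F [ 0.9 -0.4 -0.7] w 0.0101
shift u [ 6.52 18.12  2.21] turn u [ 0.04 -0.06  0.13] q [ 0.22  0.41  0.25  0.01 -1.4  -0.15]
```

View pics/c15.png

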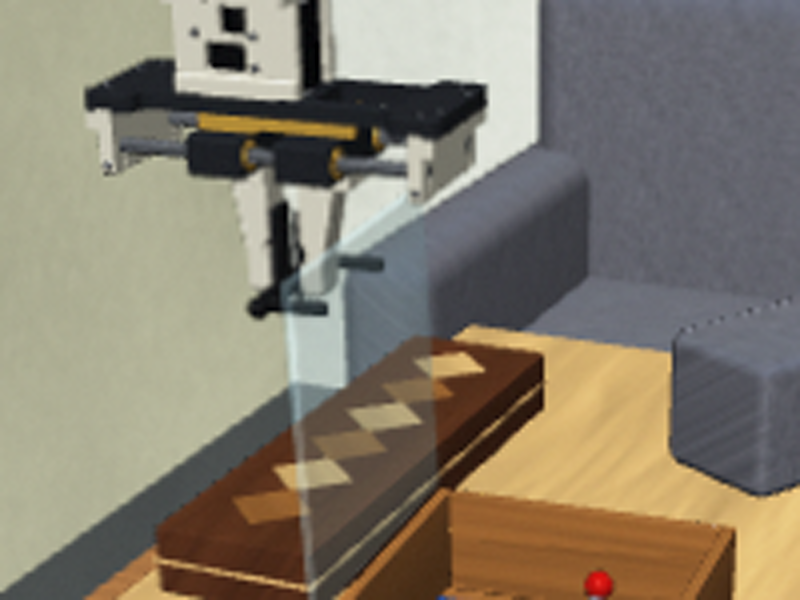

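>>> carry_out:
  deltas:
    - [0, 0, 0, 0, 0, 0]
    - [0, 0, 0, 0, 0, 0]
    - [0, 0, 0, 0, 0, 0]
  hand: 0.8

```text
t: 16.35
eef_pos: [0.7256, -0.0347, 0.2667]
ee_rot: [-1.988, 1.563, -0.345]
force: [1.1, 0.6, -0.4]
width: 0.0174
```

>>> carry_out:
  deltas:
    - [-0.2, 0, 0, 0, 0, 0.1]
    - [-0.4, 0, 0, 0, 0, 0]
    - [-0.6, 0, 0, 0, 0, 0]
    - [-0.8, 0, 0, 0, 0, 0]
    - [-0.4, 0, 0, 0, 0, 0]

```text
t: 16.85
eef_pos: [0.723, -0.0347, 0.365]
ee_rot: [2.02, 1.563, -2.619]
force: [0.9, 1.0, 0.5]
width: 0.0174
```

```bash
python3 - <<'E'
from h import *
cad();tgt([0,0,0],down(np.radians(4),-1))
f=grab('side','s12');crop(f,170,40,410,220,3.3,'pics/c16.png')
E
```

```text
t 16.85 caddy [ 0.1327 -0.0014  0.365 ] F [0.9 1.  0.5] w 0.0174
t 16.85 pos [ 0.723  -0.0347  0.365 ] F [0.9 1.  0.5] w 0.0174
shift u [ 9.25 17.9   2.21] turn u [ 0.04 -0.05 -0.1 ] q [ 0.22  0.41  0.46  0.   -1.63 -0.15]
```

View pics/c16.png

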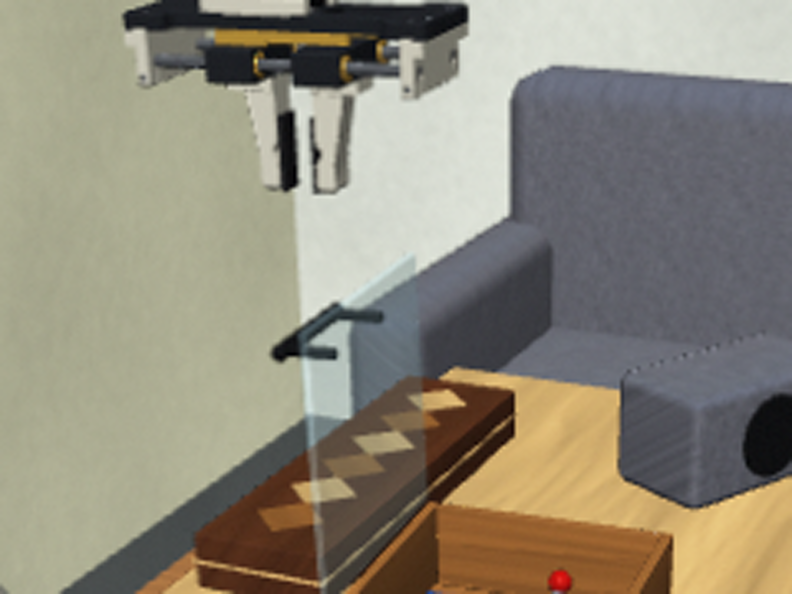

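The lid stays put at about 91°, released. Closing the fingers and moving over the tray, right of the toggle.

>>> carry_out:
  deltas:
    - [0, 0.4, -0.1, 0, 0, 0]
    - [0, 0.9, -0.3, 0, 0, 0]
    - [0, 1, -0.3, 0, 0, 0]
    - [0, 1, -0.3, 0, 0, 0]
    - [0, 0.7, -0.15, 0, 0, 0]
  hand: 1

```text
t: 17.4
eef_pos: [0.5645, -0.0927, 0.3676]
ee_rot: [2.078, 1.563, -2.56]
force: [0.1, -0.2, 0.4]
width: 0.0
```

>>> carry_out:
  deltas:
    - [0, 0, 0, 0, 0, 0]

```text
t: 17.5
eef_pos: [0.5617, -0.0938, 0.3702]
ee_rot: [2.323, 1.565, -2.316]
force: [-0.5, -0.6, 0.2]
width: 0.0002
```

```bash
python3 - <<'E'
from h import *
cad()
c=np.array([-.038,-.047]);w=np.array([.5905,-.0425])+c[0]*cx+c[1]*np.array([-cx[1],cx[0]]);print(w)
tgt([*w,.105],down(np.radians(4),-1))
f=grab('wrist','w12');print(proj(f,[[.5617,-.062,.141]]),proj(f,[[*w,.133]]))
t=grab('top','t12')
E
```

```text
t 17.5 caddy [-0.0323 -0.0492  0.3702] F [-0.5 -0.6  0.2] w 0.0002
[ 0.55587112 -0.09203626]
t 17.5 pos [ 0.5617 -0.0938  0.3702] F [-0.5 -0.6  0.2] w 0.0002
shift u [6.63 0.11 0.08] turn u [ 0.05 -0.05 -0.06] q [ 0.18  0.12  0.09  0.   -1.54 -0.11]
[[316.74202242 224.85534407]] [[324.52258226 195.12647934]]
```

View pics/w12.png

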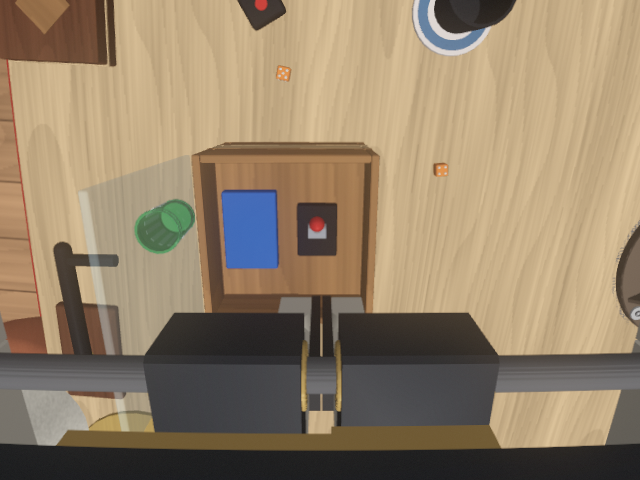

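View pics/t12.png

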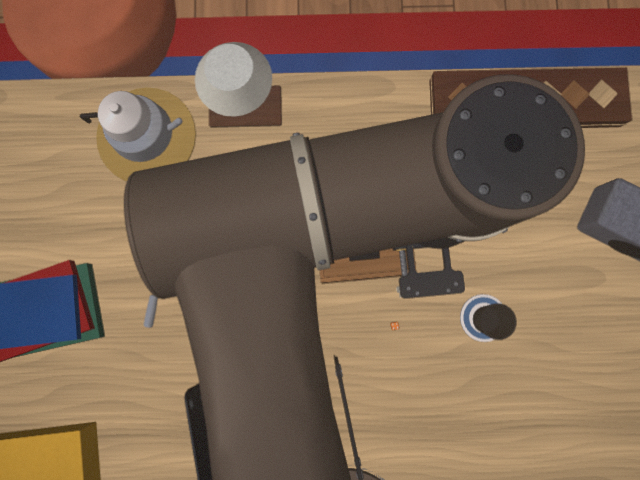

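The wrist view shows the ball at (317,224) against the predicted (317,225), so the target is right. The top view shows a bulky forearm above the lid, so I check its height before going down.

View pics/s7.png

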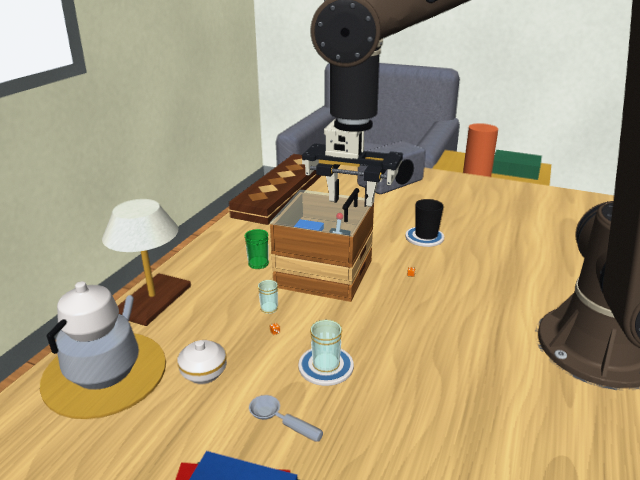

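```bash
python3 - <<'E'
from h import *
f=grab('side','s13')
g=load('s7')
E
```

```text
(no output)
```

View pics/s13.png

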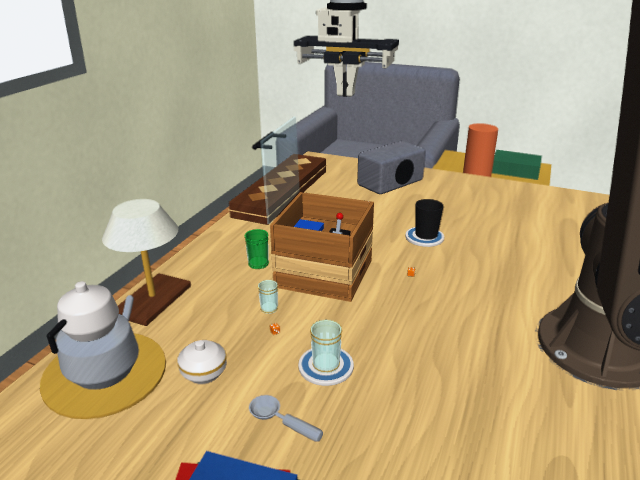

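The forearm stays about 0.29 m above the tips, so it clears the upright lid (top 0.336 m). Descending.

>>> carry_out:
  deltas:
    - [0.5, 0.11, 0.05, 0, 0, 0]
    - [0.9, 0, 0, 0, 0, 0]
    - [1, 0, 0, 0, 0, 0]
    - [1, 0, 0, 0, 0, 0]
    - [0.8, 0, 0, 0, 0, 0]

```text
t: 18.15
eef_pos: [0.567, -0.0898, 0.1978]
ee_rot: [-3.021, 1.566, -1.374]
force: [0.4, -0.2, -0.6]
width: 0.0006
```

>>> carry_out:
  deltas:
    - [0.5, 0, 0, 0, 0, 0]
    - [0, 0, 0, 0, 0, 0]

```text
t: 18.35
eef_pos: [0.5651, -0.089, 0.1701]
ee_rot: [1.938, 1.559, -2.698]
force: [-0.3, -0.3, -0.1]
width: 0.0002
```

```bash
python3 - <<'E'
from h import *
cad()
c=np.array([-.038,-.047]);w=np.array([.5905,-.0425])+c[0]*cx+c[1]*np.array([-cx[1],cx[0]])
tgt([*w,.105],down(np.radians(4),-1))
f=grab('side','s14');crop(f,240,60,420,240,4,'pics/c17.png')
E
```

```text
t 18.35 caddy [-0.0286 -0.0447  0.1701] F [-0.3 -0.3 -0.1] w 0.0002
t 18.35 pos [ 0.5651 -0.089   0.1701] F [-0.3 -0.3 -0.1] w 0.0002
shift u [ 1.63  0.22 -0.05] turn u [ 0.09 -0.06 -0.16] q [ 0.19  0.21 -0.25  0.   -1.12 -0.11]
```

View pics/c17.png

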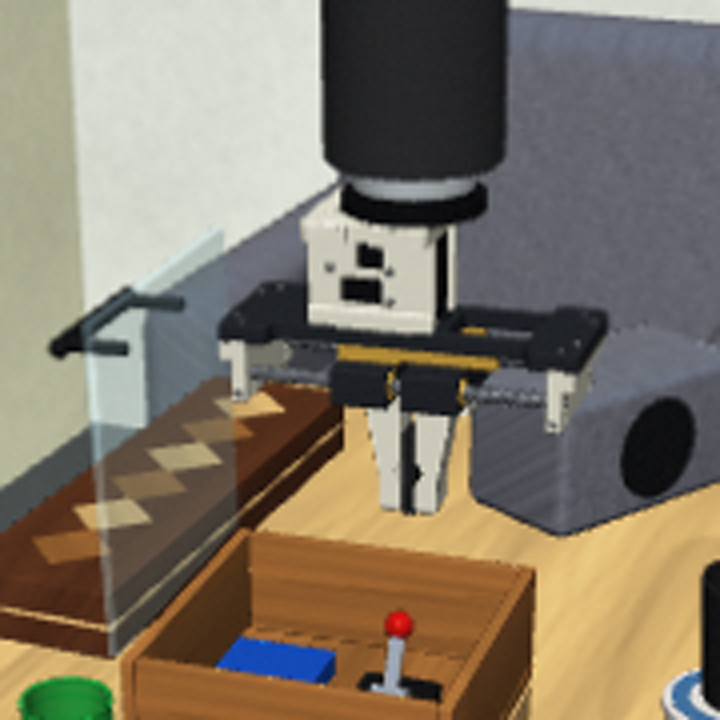

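>>> carry_out:
  deltas:
    - [0.2, 0.25, -0.05, 0, 0, -0.15]
    - [0.5, 0, -0.03, 0, 0, 0]
    - [0.5, 0, 0, 0, 0, 0]
    - [0.2, 0, 0, 0, 0, 0]
    - [0, 0, 0, 0, 0, 0]

```text
t: 18.9
eef_pos: [0.5641, -0.0925, 0.1207]
ee_rot: [-2.145, 1.559, -0.495]
force: [-0.2, 0.2, 0.4]
width: 0.0002
```

```bash
python3 - <<'E'
from h import *
cad()
c=np.array([-.038,-.047]);w=np.array([.5905,-.0425])+c[0]*cx+c[1]*np.array([-cx[1],cx[0]])
tgt([*w,.105],down(np.radians(4),-1))
f=grab('side','s15');crop(f,250,100,410,260,4.5,'pics/c18.png')
E
```

```text
t 18.9 caddy [-0.0298 -0.048   0.1207] F [-0.2  0.2  0.4] w 0.0002
t 18.9 pos [ 0.5641 -0.0925  0.1207] F [-0.2  0.2  0.4] w 0.0002
shift u [0.39 0.21 0.03] turn u [ 0.13 -0.09  0.15] q [ 0.19  0.24 -0.34  0.01 -0.98 -0.11]
```

View pics/c18.png

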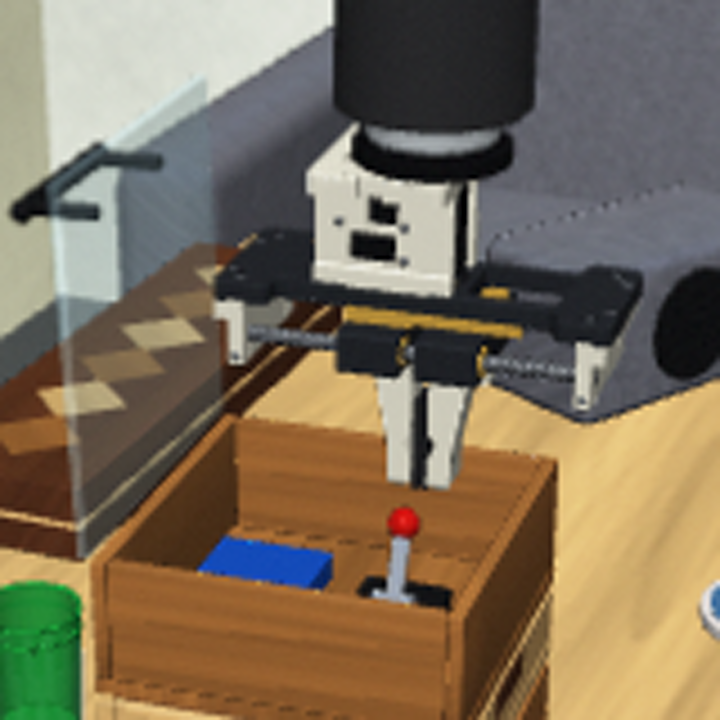

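>>> carry_out:
  deltas:
    - [0.2, 0.2, 0.02, 0.1, 0, 0.1]
    - [0.2, 0, 0, 0, 0, 0]
    - [0, 0, 0, 0, 0, 0]

```text
t: 19.25
eef_pos: [0.5579, -0.0921, 0.1068]
ee_rot: [-2.29, 1.561, -0.648]
force: [-0.3, -0.7, -0.0]
width: 0.0006
```

```bash
python3 - <<'E'
from h import *
cad()
c=np.array([-.035,0.004]);w=np.array([.5905,-.0425])+c[0]*cx+c[1]*np.array([-cx[1],cx[0]])
tgt([*w,.105],down(np.radians(4),-1))
E
```

```text
t 19.25 caddy [-0.036  -0.0472  0.1068] F [-0.3 -0.7 -0. ] w 0.0006
t 19.25 pos [ 0.5579 -0.0921  0.1068] F [-0.3 -0.7 -0. ] w 0.0006
shift u [ 0.04 -0.03  1.28] turn u [ 0.03 -0.09  0.11] q [ 0.19  0.25 -0.36  0.01 -0.95 -0.12]
```

Now pushing left in small steps.

>>> carry_out:
  deltas:
    - [0, 0, 0.25, 0, 0, 0]
    - [0, 0, 0.2, 0, 0, 0]
    - [0, 0, 0.2, 0, 0, 0]
    - [0, 0, 0.2, 0, 0, 0]

```text
t: 19.65
eef_pos: [0.5565, -0.0571, 0.1084]
ee_rot: [-2.251, 1.558, -0.609]
force: [-0.1, -2.5, 0.3]
width: 0.0009
```

```bash
python3 - <<'E'
from h import *
cad()
f=grab('side','s16');crop(f,300,170,390,250,8,'pics/c19.png')
E
```

```text
t 19.65 caddy [-0.0349 -0.0122  0.1084] F [-0.1 -2.5  0.3] w 0.0009
```

View pics/c19.png

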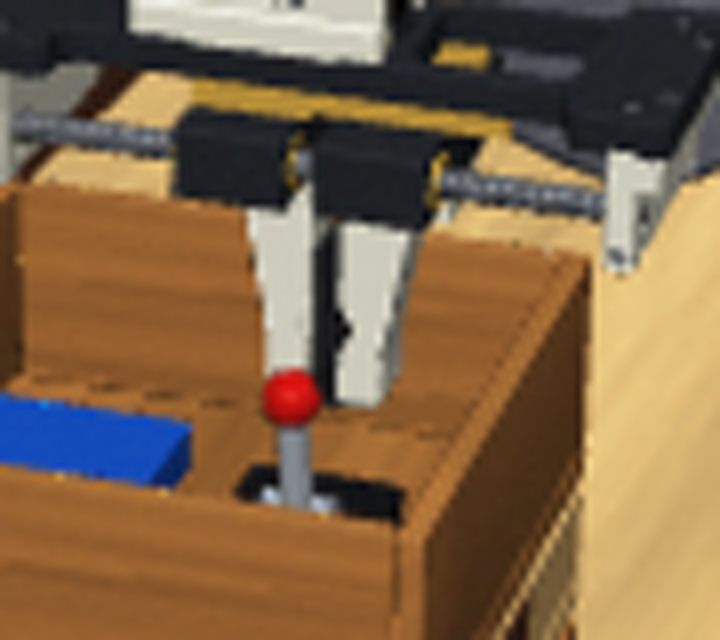

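>>> carry_out:
  deltas:
    - [0.03, 0, 0.2, 0, 0, 0]
    - [0.02, 0, 0.15, 0, 0, 0]
    - [0.02, 0, 0.1, 0, 0, 0]

```text
t: 20.0
eef_pos: [0.5549, -0.0398, 0.1058]
ee_rot: [-2.572, 1.555, -0.928]
force: [5.1, -35.9, 3.5]
width: 0.0004
```

```bash
python3 - <<'E'
from h import *
cad()
f=grab('side','s17');crop(f,300,170,390,250,8,'pics/c20.png')
w=grab('wrist','w17');crop(w,220,180,420,330,4,'pics/c21.png')
E
```

```text
t 20.0 caddy [-0.0353  0.0051  0.1058] F [  5.1 -35.9   3.5] w 0.0004
```

View pics/c20.png

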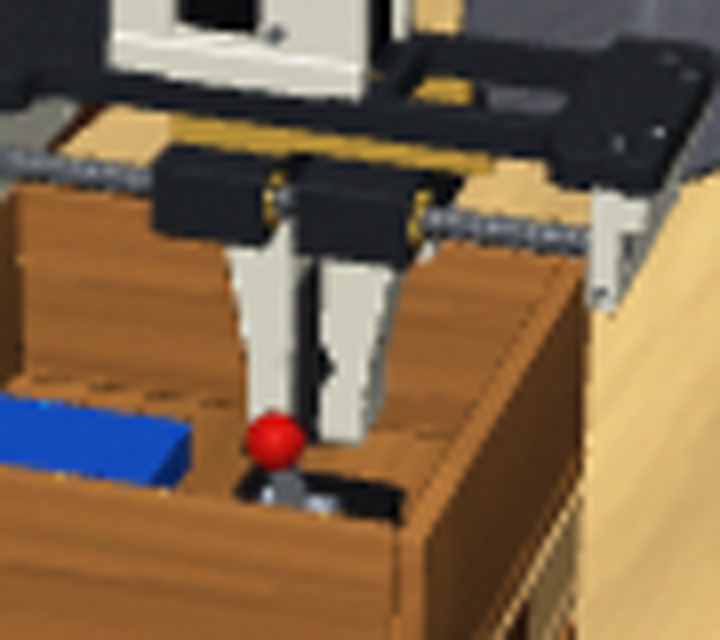

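View pics/c21.png

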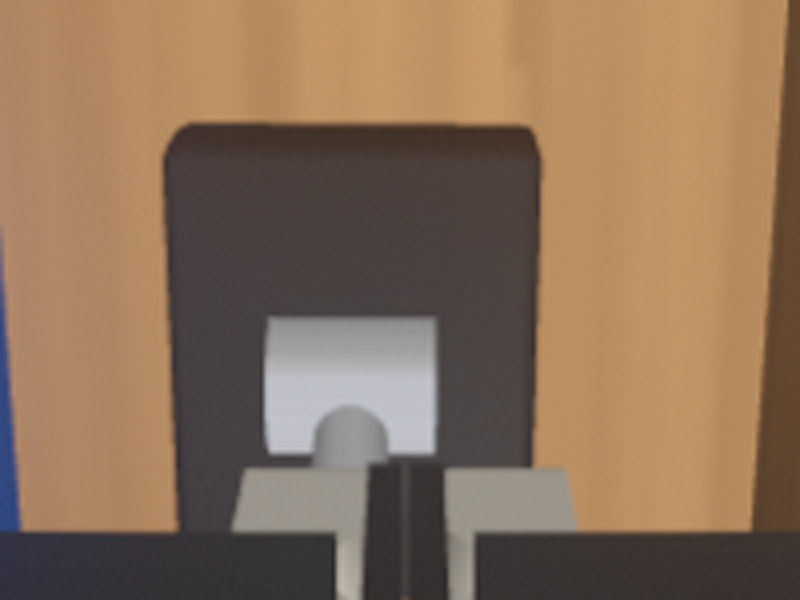

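The force rose to 36 N at caddy y = +5 mm, which is where the end stop was predicted. Backing off right and up at once.

>>> carry_out:
  deltas:
    - [0, 0, -0.2, 0, 0, 0]
    - [0, 0, -0.4, 0, 0, 0]
    - [-0.3, 0, -0.2, 0, 0, 0]
    - [-0.8, 0, 0, 0, 0, 0]
    - [-1, 0, 0, 0, 0, 0]

```text
t: 20.6
eef_pos: [0.5523, -0.0719, 0.1871]
ee_rot: [2.837, 1.557, -1.804]
force: [1.5, 0.3, 0.3]
width: 0.0005
```

>>> carry_out:
  deltas:
    - [-1, 0, 0, 0, 0, 0]
    - [-1, 0, 0, 0, 0, 0]
    - [-1, 0, 0, 0, 0, 0]
    - [-0.8, 0, 0, 0, 0, 0]
    - [0, 0, 0, 0, 0, 0]

```text
t: 21.1
eef_pos: [0.553, -0.0681, 0.3551]
ee_rot: [-2.602, 1.558, -0.959]
force: [-0.7, 0.9, -0.4]
width: 0.0006
```

```bash
python3 - <<'E'
from h import *
cad();tgt([0,0,0],down(np.radians(4),-1))
f=grab('side','s18');crop(f,250,100,410,260,4.5,'pics/c22.png')
w=grab('wrist','w18');crop(w,170,80,410,320,3,'pics/c23.png')
for n,F in(('s',f),('w',w)):
    h=cv2.cvtColor(F['pixels'],cv2.COLOR_RGB2HSV);m=cv2.inRange(h,(0,180,100),(6,255,255))|cv2.inRange(h,(175,180,100),(180,255,255))
    k,l,st,c=cv2.connectedComponentsWithStats(m)
    for i in range(1,k):
        if st[i,4]>15: print(n,st[i],c[i].round(1))
for th in(0.,.12,.55,1.0,1.1):
    a=th-.55;y=.042*np.sin(a);z=.105+.042*np.cos(a)
    p=np.array([.5905,-.0425])-.03*cx+y*np.array([-cx[1],cx[0]]);P=[*p,z]
    print(th,proj(f,P).round(1),proj(w,P).round(1))
E
```

```text
t 21.1 caddy [-0.0392 -0.023   0.3551] F [-0.7  0.9 -0.4] w 0.0006
t 21.1 pos [ 0.553  -0.0681  0.3551] F [-0.7  0.9 -0.4] w 0.0006
shift u [ 8.75 13.73  2.8 ] turn u [ 0.04 -0.16  0.1 ] q [ 0.24  0.09  0.02  0.01 -1.49 -0.17]
s [331 221   7   7  40] [334.  224.3]
s [176 463  22  17 252] [185.5 470.9]
w [307 241  11   9  29] [313.7 245.6]
0.0 [[340.3 216.3]] [[310.8 200.1]]
0.12 [[339.8 216.2]] [[310.8 205.1]]
0.55 [[337.5 218. ]] [[310.7 223.6]]
1.0 [[334.9 223.4]] [[310.9 240.2]]
1.1 [[334.4 224.9]] [[311.  243.2]]
```

View pics/c22.png

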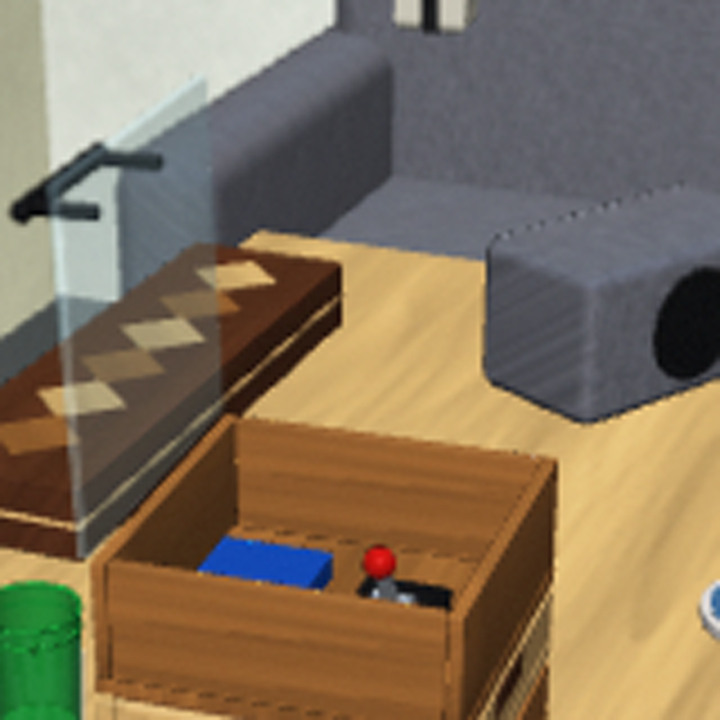

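View pics/c23.png

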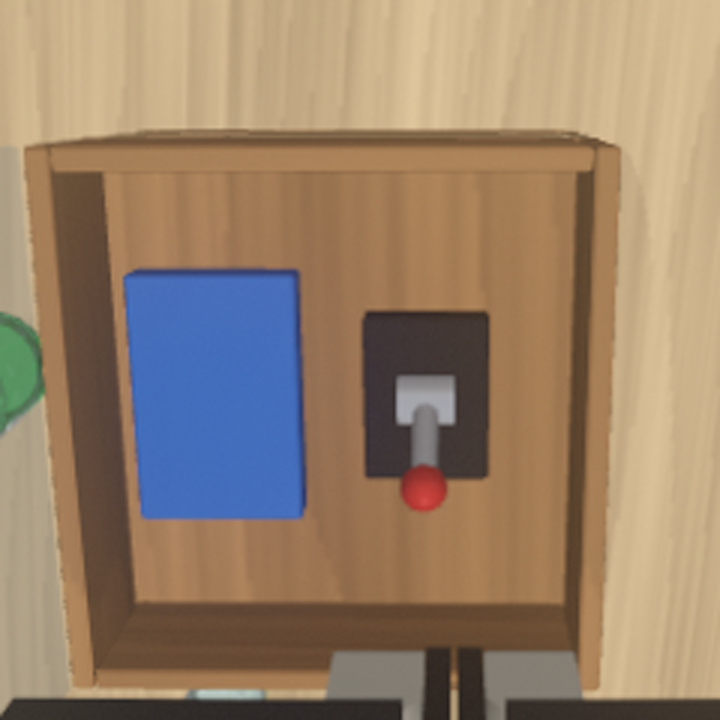

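The toggle rests against its left stop: the ball is at side (334,224) and wrist (311,242.5), and angle 1.1 predicts (334.4,224.9) and (311,243.2). Going back to the lid handle from above.

>>> carry_out:
  deltas:
    - [-0.4, -0.3, 0.1, 0, 0, 0]
    - [-0.1, -0.9, 0.1, 0, 0, 0]
    - [0, -1, 0.1, 0, -0.1, 0]
    - [0, -1, 0.1, 0, 0, 0.1]
    - [0, -0.7, 0.1, 0, 0, 0]
  hand: 0.8

```text
t: 21.7
eef_pos: [0.7047, -0.0343, 0.3682]
ee_rot: [1.579, 1.56, -3.061]
force: [0.5, 0.7, -0.2]
width: 0.0174
```

>>> carry_out:
  deltas:
    - [0, -0.2, 0, 0, 0, 0]
    - [0, 0, 0, 0, 0, 0]

```text
t: 21.9
eef_pos: [0.7146, -0.0322, 0.361]
ee_rot: [1.569, 1.55, -3.07]
force: [0.6, -1.0, -0.3]
width: 0.0178
```

```bash
python3 - <<'E'
from h import *
cad();tgt([.7265,-.0347,.2667],down(np.radians(4),-1))
w=grab('wrist','w19')
print(proj(w,[.7265,-.0347,.307]),proj(w,[.7265,-.0347,.339]))
f=grab('side','s19');crop(f,190,40,350,200,4.5,'pics/c24.png')
E
```

```text
t 21.9 caddy [0.1245 0.0016 0.361 ] F [ 0.6 -1.  -0.3] w 0.0178
t 21.9 pos [ 0.7146 -0.0322  0.361 ] F [ 0.6 -1.  -0.3] w 0.0178
shift u [ 2.35 -0.34 -0.08] turn u [ 0.05 -0.   -0.3 ] q [ 0.22  0.4   0.44 -0.   -1.63 -0.15]
[[298.19990261 245.35726296]] [[296.34703055 264.12184589]]
```

View pics/w19.png

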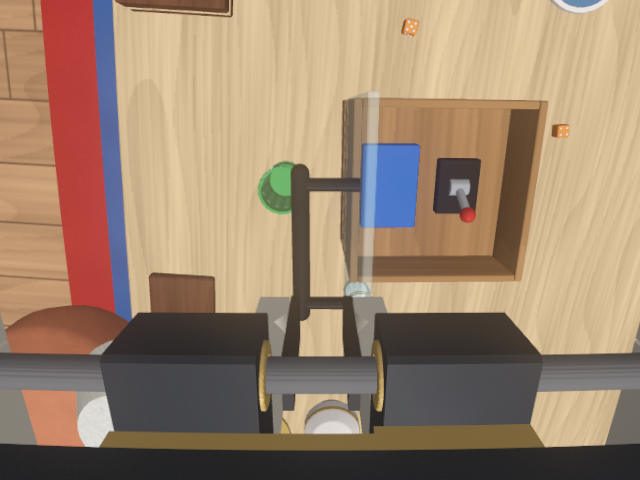

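View pics/c24.png

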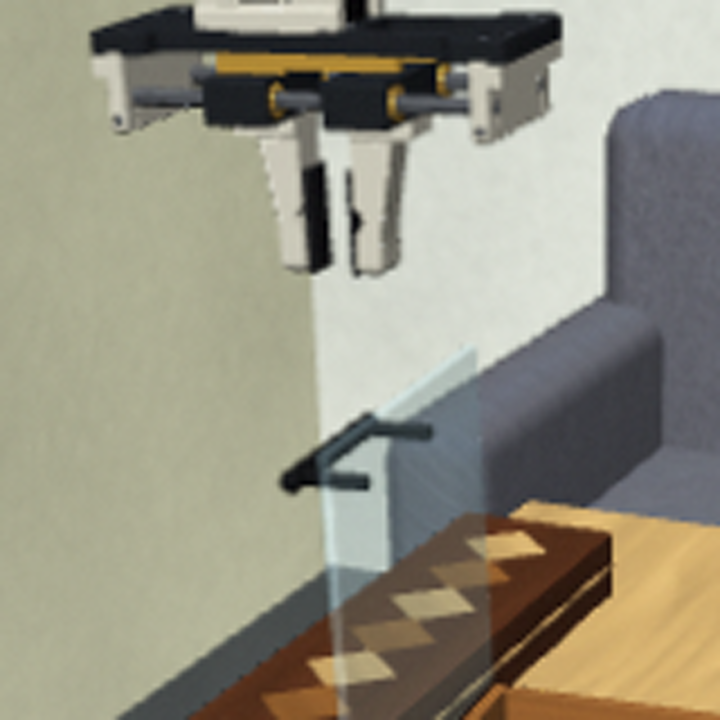

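>>> carry_out:
  deltas:
    - [0, -0.28, -0.06, 0, 0, -0.3]
    - [0, 0, 0, 0, 0, 0]
    - [0, 0, 0, 0, 0, 0]

```text
t: 22.3
eef_pos: [0.7236, -0.0347, 0.3644]
ee_rot: [-1.496, 1.565, 0.148]
force: [0.4, -0.1, -0.2]
width: 0.0173
```

```bash
python3 - <<'E'
from h import *
cad();tgt([.7255,-.0347,.2667],down(np.radians(4),-1))
w=grab('wrist','w20')
print(proj(w,[.7255,-.0347,.307]));crop(w,200,130,440,330,3.3,'pics/c25.png')
E
```

```text
t 22.3 caddy [ 0.1333 -0.0015  0.3644] F [ 0.4 -0.1 -0.2] w 0.0173
t 22.3 pos [ 0.7236 -0.0347  0.3644] F [ 0.4 -0.1 -0.2] w 0.0173
shift u [ 2.44 -0.03 -0.  ] turn u [0.05 0.01 0.09] q [ 0.22  0.4   0.44  0.   -1.61 -0.15]
[[316.70409869 248.38416258]]
```

View pics/c25.png

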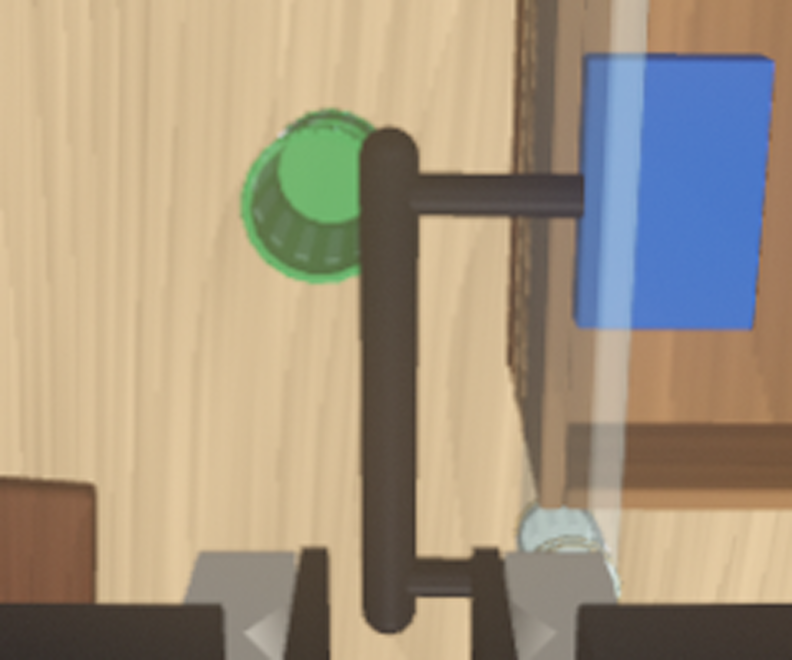

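>>> carry_out:
  deltas:
    - [0.3, -0.04, 0, 0, 0, 0.05]
    - [0.4, 0, 0, 0, 0, 0]
    - [0.3, 0, 0, 0, 0, 0]
    - [0, 0, 0, 0, 0, 0]

```text
t: 22.75
eef_pos: [0.7247, -0.0346, 0.3232]
ee_rot: [-1.278, 1.566, 0.366]
force: [0.2, 0.4, -0.4]
width: 0.0178
```

```bash
python3 - <<'E'
from h import *
cad();tgt([.7258,-.0347,.2667],down(np.radians(4),-1))
E
```

```text
t 22.75 caddy [ 0.1344 -0.0015  0.3232] F [ 0.2  0.4 -0.4] w 0.0178
t 22.75 pos [ 0.7247 -0.0346  0.3232] F [ 0.2  0.4 -0.4] w 0.0178
shift u [ 1.41 -0.02 -0.01] turn u [0.05 0.02 0.07] q [ 0.22  0.4   0.36 -0.   -1.52 -0.15]
```

>>> carry_out:
  deltas:
    - [0.25, -0.02, 0, 0, 0, 0.05]
    - [0.25, 0, 0, 0, 0, 0]
    - [0.2, 0, 0, 0, 0, 0]
    - [0, 0, 0, 0, 0, 0]

```text
t: 23.15
eef_pos: [0.7256, -0.0345, 0.2927]
ee_rot: [-0.281, 1.57, 1.363]
force: [0.4, -0.4, -0.1]
width: 0.0175
```

```bash
python3 - <<'E'
from h import *
cad();tgt([.7258,-.0347,.2667],down(np.radians(4),-1))
w=grab('wrist','w21');crop(w,200,130,440,330,3.3,'pics/c26.png')
E
```

```text
t 23.15 caddy [ 0.1353 -0.0015  0.2927] F [ 0.4 -0.4 -0.1] w 0.0175
t 23.15 pos [ 0.7256 -0.0345  0.2927] F [ 0.4 -0.4 -0.1] w 0.0175
shift u [ 0.65 -0.   -0.  ] turn u [0.05 0.02 0.01] q [ 0.22  0.41  0.31 -0.   -1.47 -0.15]
```

View pics/c26.png

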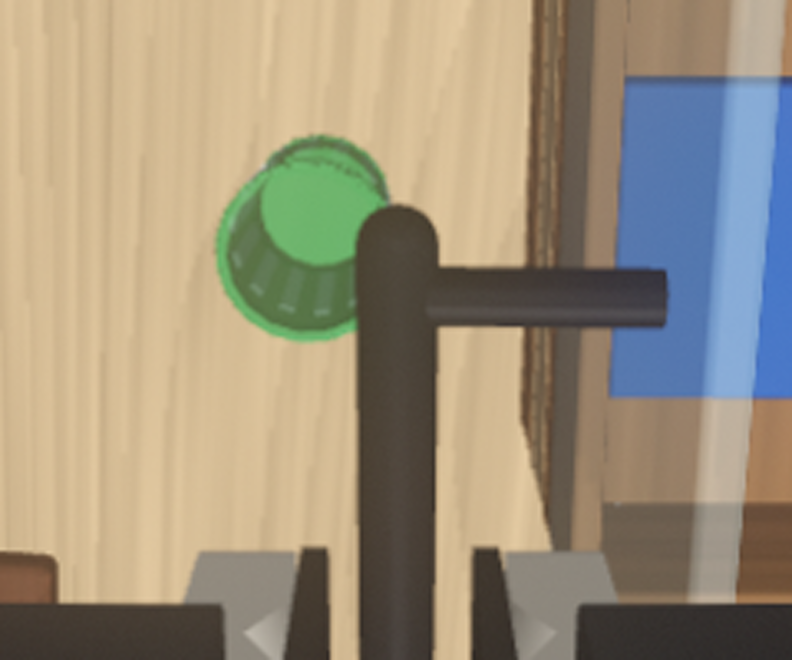

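The bar is centred between the pads (crop x 397, gap centre 400) and the lid edge is clear of the finger. Final descent, then grip.

>>> carry_out:
  deltas:
    - [0.25, 0, 0, 0, 0, 0]
    - [0.25, 0, 0, 0, 0, 0]
    - [0.12, 0, 0, 0, 0, 0]
    - [0, 0, 0, 0, 0, 0]

```text
t: 23.6
eef_pos: [0.7262, -0.0346, 0.2673]
ee_rot: [-1.21, 1.568, 0.434]
force: [0.3, -0.3, 1.0]
width: 0.0175
```

>>> carry_out:
  deltas:
    - [0, 0, 0, 0, 0, 0]
    - [0, 0, 0, 0, 0, 0]
    - [0, 0, 0, 0, 0, 0]
    - [0, 0, 0, 0, 0, 0]
  hand: 1
  newtons: 20

```text
t: 24.0
eef_pos: [0.7262, -0.0347, 0.2673]
ee_rot: [-1.186, 1.568, 0.458]
force: [0.5, -0.0, -1.2]
width: 0.0102
```

```bash
python3 - <<'E'
from h import *
lid(step=-5);tgt([.7258,-.0347,.2667],down(np.radians(4),-1))
E
```

```text
t 24.0 caddy [ 0.136  -0.0017  0.2673] F [ 0.5 -0.  -1.2] w 0.0102
lid deg 91.2 radius 157.4
tx -0.04 ty 0.34
tx -0.05 ty 0.33
tx -0.02 ty 0.34
tx 0.01 ty 0.34
tx 0.04 ty 0.34
t 24.0 pos [ 0.7262 -0.0347  0.2673] F [ 0.5 -0.  -1.2] w 0.0102
shift u [0.01 0.01 0.  ] turn u [0.05 0.01 0.03] q [ 0.22  0.41  0.26 -0.   -1.41 -0.15]
```

>>> carry_out:
  deltas:
    - [-0.08, 0.33, 0, 0, 0, 0]
    - [-0.06, 0.33, 0, 0, 0, 0]
    - [-0.03, 0.34, 0, 0, 0, 0]
    - [0, 0.34, 0, 0, 0, 0]
    - [0.03, 0.34, 0, 0, 0, 0]

```text
t: 24.5
eef_pos: [0.6609, -0.0392, 0.2743]
ee_rot: [-1.486, 1.558, 0.158]
force: [3.3, -0.0, -3.6]
width: 0.0105
```

```bash
python3 - <<'E'
from h import *
lid(step=-5);tgt([.7258,-.0347,.2667],down(np.radians(4),-1))
E
```

```text
t 24.5 caddy [ 0.0705 -0.0017  0.2743] F [ 3.3 -0.  -3.6] w 0.0105
lid deg 67.2 radius 159.4
tx 0.15 ty 0.32
tx 0.09 ty 0.33
tx 0.12 ty 0.32
tx 0.14 ty 0.31
tx 0.17 ty 0.29
t 24.5 pos [ 0.6609 -0.0392  0.2743] F [ 3.3 -0.  -3.6] w 0.0105
shift u [ 0.21 -1.62 -0.01] turn u [0.05 0.02 0.18] q [ 0.24  0.29  0.1   0.   -1.36 -0.16]
```

>>> carry_out:
  deltas:
    - [0.13, 0.32, 0, 0, 0, 0.1]
    - [0.11, 0.32, 0, 0, 0, 0.1]
    - [0.13, 0.32, 0, 0, 0, 0.1]
    - [0.15, 0.31, 0, 0, 0, 0]
    - [0.18, 0.29, 0, 0, 0, 0]

```text
t: 25.0
eef_pos: [0.5983, -0.0436, 0.2524]
ee_rot: [-1.337, 1.563, 0.309]
force: [2.7, -0.2, -0.8]
width: 0.0102
```

```bash
python3 - <<'E'
from h import *
lid(step=-5);tgt([.7258,-.0347,.2667],down(np.radians(4),-1))
f=grab('side','s21');crop(f,230,80,410,240,4.2,'pics/c27.png')
E
```

```text
t 25.0 caddy [ 0.0077 -0.0016  0.2524] F [ 2.7 -0.2 -0.8] w 0.0102
lid deg 43.2 radius 159.8
tx 0.28 ty 0.23
tx 0.21 ty 0.26
tx 0.24 ty 0.24
tx 0.26 ty 0.22
tx 0.27 ty 0.20
t 25.0 pos [ 0.5983 -0.0436  0.2524] F [ 2.7 -0.2 -0.8] w 0.0102
shift u [-0.33 -3.2  -0.02] turn u [0.07 0.03 0.11] q [ 0.25  0.2  -0.08 -0.   -1.29 -0.18]
```

View pics/c27.png

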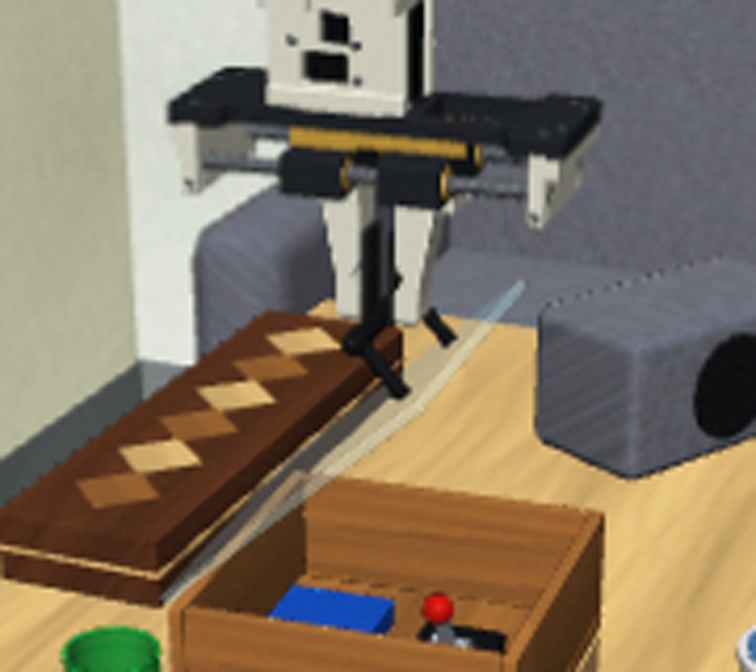

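The lid is at about 43°, still held, and the toggle is still on. Lowering further.

>>> carry_out:
  deltas:
    - [0.24, 0.24, 0, 0, 0, 0.1]
    - [0.22, 0.25, 0, 0, 0, 0]
    - [0.24, 0.24, 0, 0, 0, 0]
    - [0.26, 0.22, 0, 0, 0, 0]
    - [0.2, 0.15, 0, 0, 0, 0]

```text
t: 25.55
eef_pos: [0.5529, -0.0467, 0.209]
ee_rot: [-1.287, 1.561, 0.36]
force: [4.3, 0.6, -0.8]
width: 0.01
```

```bash
python3 - <<'E'
from h import *
lid(step=-5);tgt([.7258,-.0347,.2667],down(np.radians(4),-1))
E
```

```text
t 25.55 caddy [-0.0378 -0.0015  0.209 ] F [ 4.3  0.6 -0.8] w 0.01
lid deg 20.4 radius 158.9
tx 0.33 ty 0.12
tx 0.30 ty 0.16
tx 0.31 ty 0.13
tx 0.32 ty 0.11
tx 0.33 ty 0.08
t 25.55 pos [ 0.5529 -0.0467  0.209 ] F [ 4.3  0.6 -0.8] w 0.01
shift u [-1.4  -4.35 -0.02] turn u [0.08 0.04 0.13] q [ 0.27  0.15 -0.24 -0.   -1.17 -0.19]
```

>>> carry_out:
  deltas:
    - [0.25, 0.12, 0, 0, 0, 0.1]
    - [0.2, 0.1, 0, 0, 0, 0]
    - [0.2, 0.08, 0, 0, 0, 0]
    - [0.15, 0.06, 0, 0, 0, 0]

```text
t: 25.95
eef_pos: [0.5361, -0.0478, 0.1754]
ee_rot: [0.058, 1.568, 1.704]
force: [1.3, 1.2, 2.3]
width: 0.0103
```

```bash
python3 - <<'E'
from h import *
lid(step=-5);tgt([.7258,-.0347,.2667],down(np.radians(4),-1))
f=grab('side','s22');crop(f,260,120,400,240,5,'pics/c28.png')
E
```

```text
t 25.95 caddy [-0.0546 -0.0015  0.1754] F [1.3 1.2 2.3] w 0.0103
lid deg 6.8 radius 157.5
tx 0.34 ty 0.07
tx 0.33 ty 0.09
tx 0.33 ty 0.06
tx 0.34 ty 0.03
tx 0.34 ty -0.00
t 25.95 pos [ 0.5361 -0.0478  0.1754] F [1.3 1.2 2.3] w 0.0103
shift u [-2.28 -4.75 -0.03] turn u [ 0.08  0.04 -0.  ] q [ 0.27  0.15 -0.32 -0.   -1.11 -0.2 ]
```

View pics/c28.png

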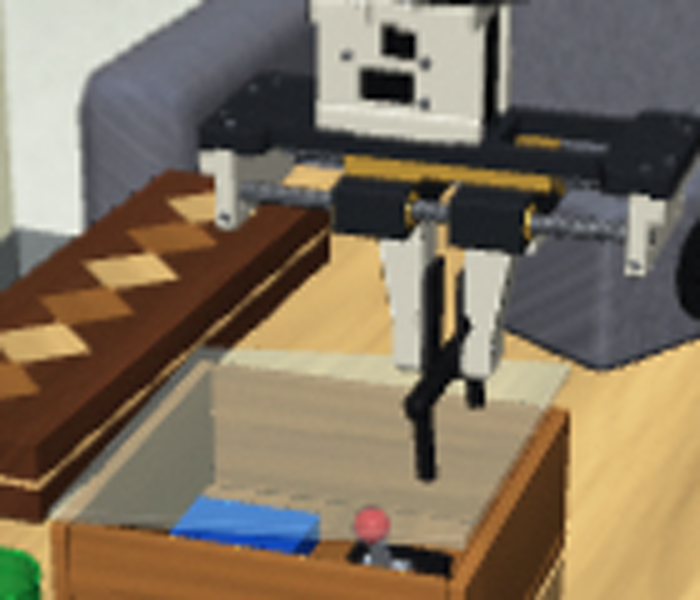

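>>> carry_out:
  deltas:
    - [0.12, 0.04, 0, 0, 0, 0]
    - [0.1, 0.03, 0, 0, 0, 0]
    - [0.08, 0.02, 0, 0, 0, 0]

```text
t: 26.3
eef_pos: [0.5319, -0.0481, 0.1618]
ee_rot: [0.494, 1.568, 2.141]
force: [-3.5, 3.2, 21.9]
width: 0.0099
```

>>> carry_out:
  deltas:
    - [0.07, 0.01, 0, 0, 0, 0]
    - [0.06, 0.01, 0, 0, 0, 0]

```text
t: 26.5
eef_pos: [0.5321, -0.0484, 0.1614]
ee_rot: [-1.043, 1.569, 0.605]
force: [-8.0, 4.2, 21.2]
width: 0.0102
```

```bash
python3 - <<'E'
from h import *
lid(step=-5)
E
```

```text
t 26.5 caddy [-0.0587 -0.0018  0.1614] F [-8.   4.2 21.2] w 0.0102
lid deg 1.4 radius 156.6
tx 0.34 ty 0.06
tx 0.33 ty 0.05
tx 0.34 ty 0.02
tx 0.34 ty -0.00
tx 0.34 ty -0.03
```

Contact: z stopped at 0.1614 under 21 N, as expected for a shut lid. Releasing and rising.

>>> carry_out:
  deltas:
    - [0, 0, 0, 0, 0, 0]
    - [0, 0, 0, 0, 0, 0]
    - [0, 0, 0, 0, 0, 0]
    - [0, 0, 0, 0, 0, 0]
  hand: 0.6

```text
t: 26.9
eef_pos: [0.5317, -0.0486, 0.1614]
ee_rot: [-1.106, 1.569, 0.543]
force: [-0.4, -0.6, 0.1]
width: 0.0332
```

>>> carry_out:
  deltas:
    - [-0.2, 0, 0, 0, 0, 0]
    - [-0.5, 0, 0, 0, 0, 0]
    - [-0.8, 0, 0, 0, 0, 0]
    - [-0.9, 0, 0, 0, 0, 0]
    - [-0.6, 0, 0, 0, 0, 0]

```text
t: 27.4
eef_pos: [0.5288, -0.0496, 0.2818]
ee_rot: [1.656, 1.561, -2.979]
force: [0.2, -0.8, -0.2]
width: 0.035
```

```bash
python3 - <<'E'
from h import *
cad();f=grab('side','s23');crop(f,225,160,425,310,4,'pics/c29.png')
g=load('side0')
for n,F in(('before',g),('after',f)):
    p=F['pixels'][180:245,330:375].astype(int).sum(2)<110
    ys,xs=np.nonzero(p);print(n,len(xs),xs.mean()+330,ys.mean()+180,(xs.min()+330,ys.min()+180,xs.max()+330,ys.max()+180))
d=cv2.absdiff(f['pixels'],g['pixels']).max(2);cv2.imwrite('pics/d.png',np.where(d>40,255,0).astype(np.uint8))
E
```

```text
t 27.4 caddy [-0.0621 -0.0028  0.2818] F [ 0.2 -0.8 -0.2] w 0.035
before 168 350.3809523809524 202.16666666666666 (np.int64(343), np.int64(188), np.int64(358), np.int64(221))
after 170 350.3529411764706 202.23529411764707 (np.int64(343), np.int64(188), np.int64(358), np.int64(221))
```

View pics/c29.png

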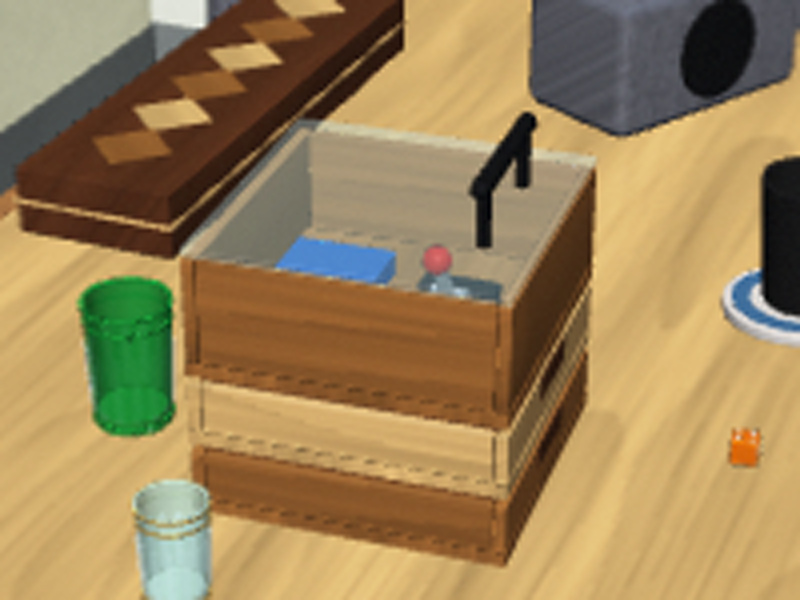

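View pics/d.png

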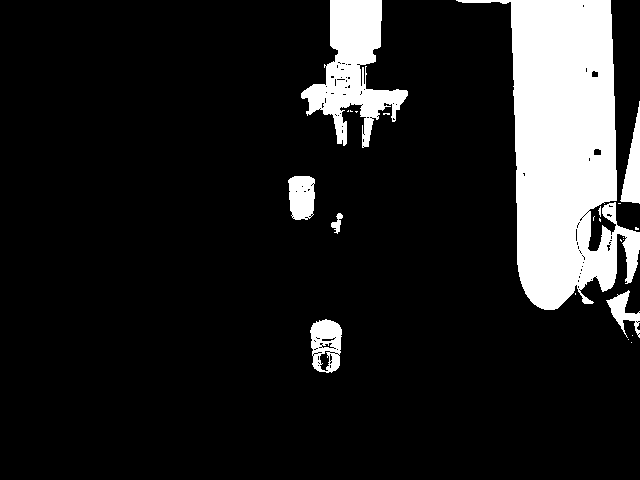

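The difference image shows changes only at the glass (moved), the toggle and the arm. The handle's mask centroid matches the start within 0.1 px, so the lid is fully shut. The ball is at (333.9,224.4), still at the left stop. Handing in.

```bash
python3 - <<'E'
from station import arm
print(arm.job_done())
E
```

```text
the job is handed in; nothing more can be done
None
```

The job is done and handed in at 27.4 s, with the gripper clear of everything.

- **Glass:** I took the large clear glass off the lid and set it upright on the empty coaster. It was lowered to contact (about 25 N) before release. The side view shows its foot inside the blue ring.
- **Lid opened and toggle switched:** I held the bar and opened the lid to about 91°. Then I pushed the toggle left to its stop. It reached 36 N there, and the ball matches the position predicted for 1.1 rad within 1 px.
- **Lid shut:** I lowered the lid while holding the bar until it stopped under about 21 N. The handle is back at its starting place within 0.1 px.
- **Other things:** the last side view compared with the first shows only the glass, toggle and arm changed. The remote is outside that view and I did not check it again; I know of no contact with it.

**What disagreed:** the fingertips sit about 28 mm behind the reported TCP, although the description puts the TCP at their very end. My first grip on the handle therefore closed on nothing, just above the bar. After correcting for the offset, every later grip held.

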